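Pack the dried truck-kit parts into the hinged case in reverse order

ROBOT

A 7-joint arm with a two-finger parallel gripper is mounted at the origin on the work surface. World frame = base frame: x ahead of the robot, y to its left, z up, the work surface at z = 0. Lengths are in mm, angles in rad, forces in N, time in s.
With the tool pointing down it reaches from about 400 to 925 mm from the base axis. Payload 4.1 kg.
Tool frame: the origin (TCP) lies midway between the tips of the shut fingers; the grasp point (between the pads) lies 19 mm behind it; z points along the fingers, y is the line along which they close (so a half turn about z gives the same grasp; the last joint's range is limited). The gripper opens to 85 mm and grips with 20 to 120 N. Pads are 22 mm wide; open, the fingers measure 114 mm over their backs; the gripper's body (76 mm by 85 mm) begins 54 mm behind the grasp point. The pads swing forward as they close: fully open they stand 13 mm farther back than shut.
Start: joints at [-0.099, 0.398, 0.045, 1.537, -0.019, 1.207, -0.051], TCP at [650.037, 0.03, 198.647] pointing down, gripper open.
Joint ranges: [-2.82, 2.82], [-0.49, 2.23], [-1.37, 1.46], [0, 2.46], [-1.36, 4.5], [0.23, 2], [-2.94, 2.94]. Speed limits (rad/s): [2.57, 2.57, 3.14, 3.14, 3.14, 3.14, 3.14].

INTERFACE

Orientations are given as a rotation vector (axis times angle).
In Python, from station import * gives the robot as it stands. The module is installed in compiled form; this text tells all that it offers.
- The arm moves only by the tool carry_out, never from a script. Its argument "motion" is a list of rows, each an object of numbers: "x", "y", "z": the shift along the world's x, y, z in mm; "roll": the turn about the world's z in rad; "claw": the finger opening in mm, from 0 to 85.4. A call has 1 to 8 rows; each row shifts and turns the commanded pose from where the row before left it; what a row does not reach is not made up. A row lasts 1/12 s, in which the tool goes at most 41.7 mm and 7.16 degrees, less where a joint would pass 70% of its speed; a pose out of reach is approached as far as the arm can. A call is refused whole if a number of a shift passes 41.7 or a number of a turn 0.125, either way. A call with a gripper value outside its range is refused whole. The fingers move at their own pace and stop on an object; "newtons" is the grip in N (left out, the last holds). Time passes only in rows, so rows that do not move let the fingers close. It gives the time, the measured TCP pose, the force, the opening and the grip force at its end, in the units of the state.
- get_obs(): the state, without advancing time (a new reading comes with each control period).
- get_image(name): name is "scene" or "side" or "wrist"; returns (picture, depth): 384x512x3 uint8, red, green, blue; 384x512 float32, mm along the optical axis (not along the pixel's ray), 0 where there is no reading.
- camera_model(name): a dict with "camera_matrix" (3x3 intrinsics, pixels), "eye" and "attitude" of the camera in the world; the wrist camera has in their place "T_tool_cam" (4x4, takes a point from camera to tool coordinates, whose origin is the TCP and whose axes are the flange's). Camera axes: x right, y down, z forward; pixel columns grow to the right and rows downward; lengths in mm; the calibration is good to about 2 mm. A picture is of the moment at which its call begins: read the wrist's pose just before it. camera_model takes no time and is no camera call.
- finish_job(): hands the job in; it is judged then, once.
The state is a dict: "clock": time; "joints": joint angles; "joint_vel": joint speeds; "joint_torque": joint torques, N m; "eef_pos": TCP position; "tcp_rot": TCP orientation; "force": force on the tool from outside, world axes, zero at the start; "torque": the same for the moment, N m; "width": finger opening in mm; "grasp_force": force on a finger pad.
Only numpy, scipy, OpenCV 4.12 (cv2) and the standard library are available. Lean on these libraries where they do the work, as an engineer would, in place of code of your own. Each camera call takes 0.05 s, during which the arm holds its last target. There are 200 camera calls.

TASK

The four truck-kit parts on the cork plinths of the drying stand are dry: open the hinged case by its bar handle and move the parts into its four compartments, one to each, standing upright in the middle. The case goes to a builder who unpacks it from the other side, so reverse the row: the part leftmost on the stand goes into the rightmost compartment, the second from left into the second from right, and so on (left and right as the robot sees them). Do not tip a part over on the way; when all four are in, shut the lid fully and let go.

Things in the scene. Friction and masses are not known exactly. Their poses are not given: they have to be found in the camera images.
- cab: blue-grey resin driver's cab, a block 40 (x) x 34 (y) x 42 mm high with two windscreen panes on its -x face and a window on either side, about 45 g. Best gripped across its 34 mm width (y), 26 to 30 mm above its underside. Origin: centre of its underside, z up; it stands within a few mm of the middle of its plinth, turned by up to 0.25 rad.
- tank: blue-grey resin fuel tank, a lying cylinder 32 mm in diameter and 48 mm long (along x), axis 24 mm above its underside, on a foot 30 x 22 mm, 40 mm high with two dark straps, about 45 g. Grip it across its diameter (y) at axis height. Origin: centre of its underside, z up; it stands within a few mm of the middle of its plinth, turned by up to 0.25 rad.
- tyres: stack of two black rubber tyres lying flat with a grey hub on top, 40 mm in diameter, 34 mm high, about 50 g. Grip it across the diameter, 24 to 28 mm above its underside. Origin: centre of its underside, z up; it stands within a few mm of the middle of its plinth, turned by up to 0.25 rad.
- cleaner: blue-grey resin air cleaner, a slim upright canister 26 mm in diameter with a small domed cap, on a square foot 32 (x) x 30 (y) x 5 mm; 46 mm high, about 30 g. Grip the canister across its diameter, 24 to 30 mm above its underside. Origin: centre of its underside, z up; it stands within a few mm of the middle of its plinth, turned by up to 0.25 rad.
- plinth_cab: square cork plinth on which the cab stands at the start; fixed; one of four alike, 58 x 54 x 20 mm, in a straight row at 70 mm pitch on the drying stand (a board 12 mm thick). Origin: centre of its underside, 12 mm above the work surface; its flat top is 20 mm above the origin. y points along the row to the left as seen from the robot, z up.
- plinth_tank: square cork plinth on which the fuel tank stands at the start; fixed; one of four alike, 58 x 54 x 20 mm, in a straight row at 70 mm pitch on the drying stand (a board 12 mm thick). Origin: centre of its underside, 12 mm above the work surface; its flat top is 20 mm above the origin. y points along the row to the left as seen from the robot, z up.
- plinth_tyres: square cork plinth on which the tyre stack stands at the start; fixed; one of four alike, 58 x 54 x 20 mm, in a straight row at 70 mm pitch on the drying stand (a board 12 mm thick). Origin: centre of its underside, 12 mm above the work surface; its flat top is 20 mm above the origin. y points along the row to the left as seen from the robot, z up.
- plinth_cleaner: square cork plinth on which the air cleaner stands at the start; fixed; one of four alike, 58 x 54 x 20 mm, in a straight row at 70 mm pitch on the drying stand (a board 12 mm thick). Origin: centre of its underside, 12 mm above the work surface; its flat top is 20 mm above the origin. y points along the row to the left as seen from the robot, z up.
- case: dark grey hinged case, fixed, handle side to the robot: lower half 108 (x) x 308 (y) x 40 mm high, walls and floor 4 mm thick; low ribs at y = -70, 0, +70, tops 7 mm above the table, part four compartments. Places for the parts: x = 0, y = -105, -35, +35, +105. Origin: centre of underside, on the table; x away from the robot, y left along the case, z up. Hinge line parallel to y at x = 54, z = 40.
- case_lid (a joint): angle (rad) of the lid, a shell 23 mm high: 0 shut, grows as the handle side rises and swings over away from the robot, stop 2.2; starts 0 to 0.3. Stiff, stays where left (2 N moves it). Handle: round steel bar 9 mm thick, 84 long, parallel to y, 45 mm off the lid's front; shut it is at case x = -99, y = 0, z = 50. Pinch it from above, a finger on each x side; it turns in the fingers as the lid swings.
There are look-alikes about, which are no part of the job. What is shaped like the cleaner but green is not meant. What is shaped like the cab but orange is not meant.

How it is judged:
By the outcome, as a careful person would: the job done as asked, in the order asked, and still so for the second after the job is handed in, with the robot touching nothing.
It also fails if it takes over 144 s, if anything falls off the work surface, if the arm or the gripper's body presses on something with over 40 N, if the wrist force passes 120 N, or if a joint passes its speed limit or range.

## Working session

There is one attempt and no reset: what is moved stays moved. The work goes in short steps, Python scripts to look and compute and a tool call to move; the robot and the scene stay as the last step left them, time stands still between calls to the robot, and variables do not carry over. Pictures are saved under pics/ and viewed, at most 14 in all, crops included, and the job is handed in when it is done.

Besides the shell and the picture viewer there is one more tool, called after "Request:" as a command line: name --argument value ..., lists and objects as JSON in quotes. carry_out: Moves the arm, as the interface text tells. Its arguments: {"type":"object","properties":{"motion":{"type":"array","items":{"type":"object","properties":{"x":{"type":"number"},"y":{"type":"number"},"z":{"type":"number"},"roll":{"type":"number"},"claw":{"type":"number"}}}},"newtons":{"type":"number"}},"required":["motion"]}

```bash
mkdir -p pics; cat > h.py <<'E'
from station import *
import numpy as np, cv2
from scipy.spatial.transform import Rotation as R
def snap(name,fn=None):
    o=get_obs(); im,d=get_image(name); m=camera_model(name)
    K=np.array(m["camera_matrix"])
    if name=="wrist":
        T=np.eye(4);T[:3,:3]=R.from_rotvec(o["tcp_rot"]).as_matrix();T[:3,3]=o["eef_pos"]
        T=T@np.array(m["T_tool_cam"])
    else:
        T=np.eye(4);a=np.array(m["attitude"]);T[:3,:3]=a if a.shape==(3,3) else R.from_rotvec(a).as_matrix();T[:3,3]=m["eye"]
    v,u=np.mgrid[:384,:512]
    P=np.stack([(u-K[0,2])/K[0,0]*d,(v-K[1,2])/K[1,1]*d,d],-1)@T[:3,:3].T+T[:3,3]
    P[d==0]=np.nan
    if fn: cv2.imwrite("pics/"+fn,im[:,:,::-1])
    return im,P,T
E
python3 - <<'E'
from h import *
for n in("scene","side"):
    im,P,T=snap(n); np.savez(n,im=im,P=P); print(n,T.round(2))
    cv2.imwrite(f"pics/{n}.png",cv2.resize(im[:,:,::-1],(800,600)))
print(get_obs())
E
```

```text
scene [[-4.00000e-02  8.00000e-01 -6.00000e-01  1.25486e+03]
 [ 1.00000e+00  4.00000e-02 -1.00000e-02 -4.04600e+01]
 [ 1.00000e-02 -6.00000e-01 -8.00000e-01  9.68380e+02]
 [ 0.00000e+00  0.00000e+00  0.00000e+00  1.00000e+00]]
side [[ 9.9000e-01 -7.0000e-02  8.0000e-02  4.7269e+02]
 [-1.0000e-01 -7.7000e-01  6.3000e-01 -6.9351e+02]
 [ 2.0000e-02 -6.3000e-01 -7.7000e-01  8.6915e+02]
 [ 0.0000e+00  0.0000e+00  0.0000e+00  1.0000e+00]]
{'clock': 0.1, 'joints': array([-0.09901379,  0.39912181,  0.04504708,  1.53773742, -0.01866726,
        1.2069134 , -0.05072062]), 'joint_vel': array([-0.00195458, -0.00294793,  0.00160349, -0.00230942,  0.00076299,
       -0.00111524, -0.00046813]), 'joint_torque': array([ 3.69826899e-03, -4.76260614e+01,  1.37053739e+00, -2.54949743e+01,
        1.21164820e-02,  5.01686634e-03, -1.94127927e-05]), 'eef_pos': array([6.49377767e+02, 1.21904418e-02, 1.97672575e+02]), 'tcp_rot': array([-2.22052406e+00, -2.22076222e+00,  2.11965382e-03]), 'force': array([-0.4228945 , -0.61109466, -0.05879049]), 'torque': array([ 0.01062873,  0.02184552, -0.01281148]), 'grasp_force': 0.0, 'width': 85.79961853100106}
```

View pics/scene.png

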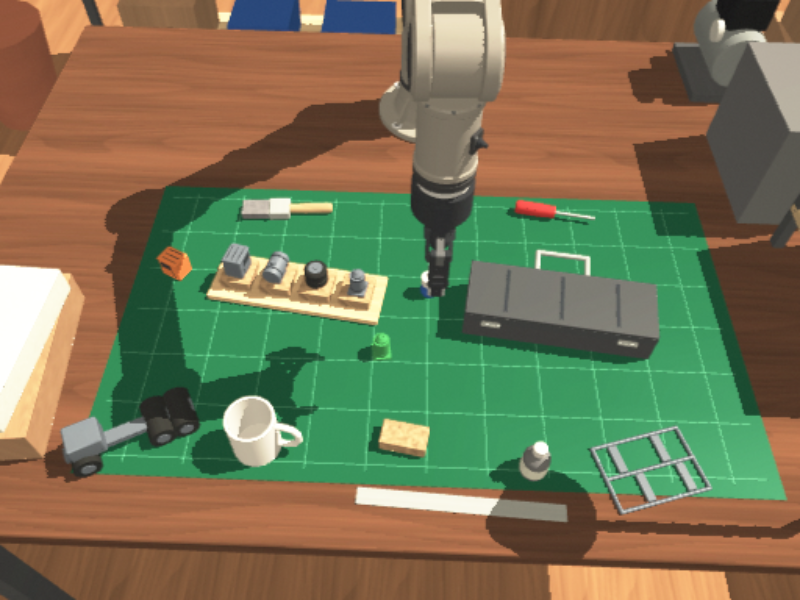

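View pics/side.png

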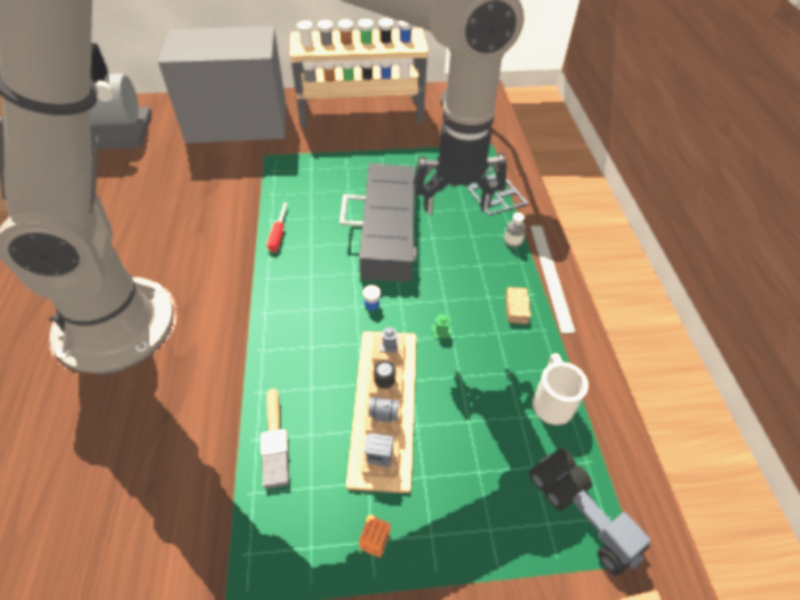

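The scene picture (800 px wide) shows the stand at −y with cleaner (357,285), tyres (316,272), tank (276,268) and cab (237,262). The case is at +y (560,310) with its handle at (563,254). Left to right, as the robot sees them, the parts are cleaner, tyres, tank, cab.

```bash
python3 - <<'E'
from h import *
for n in("scene","side"):
    z=np.load(n+".npz");P=z["P"];im=z["im"].astype(int)
    X,Y,Z=P[...,0],P[...,1],P[...,2]
    print(n)
    def show(t,m):
        q=P[m]
        if len(q)<5: print(t,len(q));return
        r=cv2.minAreaRect(q[:,:2].astype(np.float32))
        print(t,len(q),q.min(0).round(),q.max(0).round(),"rect",np.round(r[0],1),np.round(r[1],1),round(r[2],1))
    ok=(X>400)&(X<800)&(Y>-480)&(Y<450)
    stand=ok&(Y<-30)&(im.max(-1)<256)
    # board points z ~12
    yellow=(im[...,0]>im[...,2]+40)&(im[...,0]>im[...,1])
    show("standyellow",stand&yellow&(Z>6)&(Z<40)&(X>480)&(X<680)&(Y<-30)&(Y>-400))
    hi=(stand&(Z>42)&(Z<90)&(X>450)&(X<680)&(Y>-390)&(Y<-40)).astype(np.uint8)
    k,l,s,c=cv2.connectedComponentsWithStats(hi)
    for i in range(1,k):
        if s[i,4]>25: show("obj",l==i)
    case=ok&(Y>40)&(Z>45)&(Z<140)&(im.max(-1)<130)
    show("caselid",case)
    q=P[case]; A=np.c_[q[:,:2],np.ones(len(q))]; w=np.linalg.lstsq(A,q[:,2],rcond=None)[0];print("lid plane",w.round(3))
    hb=ok&(Y>40)&(Z>25)&(Z<150)&(im.min(-1)>140)
    show("handle",hb)
E
```

```text
scene
standyellow 2169 [ 480. -380.    6.] [579. -72.  39.] rect [ 514.1 -226.1] [303.6 100.2] 83.7
obj 286 [ 468. -349.   42.] [ 515. -307.   79.] rect [ 489.8 -326.4] [34.7 48.8] 74.5
obj 235 [ 480. -279.   42.] [ 531. -240.   77.] rect [ 504.7 -258.6] [31.1 50.7] 76.4
obj 209 [ 494. -209.   42.] [ 533. -171.   70.] rect [ 513.4 -190. ] [38.1 38.1] 2.6
obj 126 [ 512. -131.   43.] [ 540. -107.   80.] rect [ 526.1 -118.7] [24.2 28.2] 89.9
obj 26 [626. -81.  42.] [641. -68.  48.] rect [633.4 -74.6] [15.3 12.5] 2.9
caselid 4081 [483.  59.  45.] [629. 374.  74.] rect [555.  218.9] [308.7 113.9] 82.3
lid plane [-9.30000e-02  1.00000e-02  1.14169e+02]
handle 167 [448.  93.  41.] [630. 329.  68.] rect [533.4 221.4] [238.3 165.2] 82.5
side
standyellow 1378 [ 480. -384.    7.] [578. -75.  39.] rect [ 511.8 -229.5] [301.9  98.7] 83.0
obj 111 [ 513. -137.   42.] [ 541. -112.   79.] rect [ 526.8 -123.9] [26.5 25.3] 8.0
obj 206 [ 493. -214.   42.] [ 530. -175.   72.] rect [ 511.7 -194.6] [38.5 34.9] 85.0
obj 243 [ 478. -283.   42.] [ 528. -249.   79.] rect [ 503.9 -264.8] [28.7 48. ] 79.6
obj 329 [ 467. -353.   42.] [ 514. -312.   79.] rect [ 490.9 -332.3] [34.6 42.8] 75.2
caselid 179 [484.  55.  45.] [620. 308.  68.] rect [553.8 187.2] [257.9 104.1] 82.0
lid plane [-1.4000e-02  4.4000e-02  6.0493e+01]
handle 1758 [448.  62.  44.] [625. 371.  72.] rect [531.2 218. ] [304.8 160.3] 84.3
```

Request:
carry_out --motion '[{"x": -25, "y": 35, "z": 10, "roll": -0.022}, {"x": -25, "y": 35, "z": 10, "roll": -0.022}, {"x": -25, "y": 35, "z": 10, "roll": -0.022}, {"x": -25, "y": 35, "z": 10, "roll": -0.022}, {"x": -25, "y": 35, "z": 10, "roll": -0.022}, {"x": -25, "y": 35, "z": 10, "roll": -0.022}, {}, {}]'

```text
invalid input
```

```bash
python3 - <<'E'
from h import *
o=get_obs();print(o["eef_pos"],o["tcp_rot"],o["width"])
im,P,T=snap("wrist"); np.savez("w1",im=im,P=P); print(T.round(2))
cv2.imwrite("pics/w1.png",cv2.resize(im[:,:,::-1],(800,600)))
im,P,T=snap("scene"); np.savez("scene2",im=im,P=P)
E
```

```text
[6.49377767e+02 1.21904418e-02 1.97672575e+02] [-2.22052406e+00 -2.22076222e+00  2.11965382e-03] 85.79961853100106
[[ 1.0000e+00  0.0000e+00 -0.0000e+00  6.5032e+02]
 [ 0.0000e+00 -9.6000e-01 -2.6000e-01  6.6360e+01]
 [-0.0000e+00  2.6000e-01 -9.6000e-01  3.7205e+02]
 [ 0.0000e+00  0.0000e+00  0.0000e+00  1.0000e+00]]
```

View pics/w1.png

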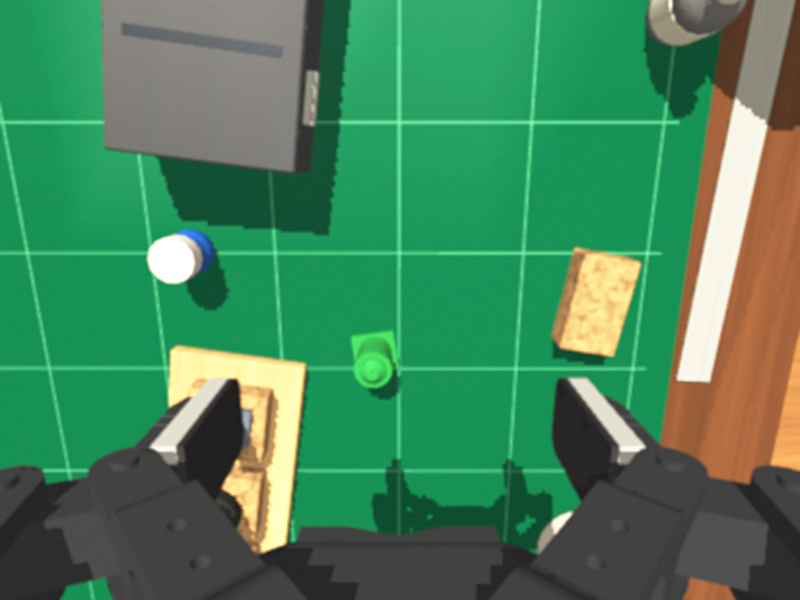

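The arm hasn't moved: the call was refused, probably because of the empty rows. This view shows the case's lower edge (200,150), the stand's left end (240,430), the green decoy (375,360) and a paint pot (180,257). I'll resend with full rows.

Request:
carry_out --motion '[{"x": -25, "y": 20, "z": 10, "roll": -0.022, "claw": 85}, {"x": -25, "y": 20, "z": 10, "roll": -0.022, "claw": 85}, {"x": -25, "y": 20, "z": 10, "roll": -0.022, "claw": 85}, {"x": -25, "y": 20, "z": 10, "roll": -0.022, "claw": 85}, {"x": -25, "y": 20, "z": 10, "roll": -0.022, "claw": 85}, {"x": -25, "y": 20, "z": 10, "roll": -0.022, "claw": 85}, {"x": 0, "y": 20, "z": 0, "roll": 0, "claw": 85}, {"x": 0, "y": 0, "z": 0, "roll": 0, "claw": 85}]' --newtons 40

```text
clock: 0.87
eef_pos: [498.7, 145.5, 259.7]
tcp_rot: [-2.354, -2.079, -0.006]
force: [0.0, 0.2, 0.0]
width: 85.1
grasp_force: 0.0
```

```bash
python3 - <<'E'
from h import *
o=get_obs();print(o["eef_pos"],o["tcp_rot"],o["width"])
im,P,T=snap("wrist"); np.savez("w1",im=im,P=P)
cv2.imwrite("pics/w2.png",cv2.resize(im[:,:,::-1],(800,600)))
X,Y,Z=P[...,0],P[...,1],P[...,2]
m=(Z>35)&(Z<120)&(Y>20)&(X>400)&(X<700)
f=im.astype(int)
lid=m&(f.max(-1)<140)&(X>480)
hb=m&(X<488)
for t,k in(("lid",lid),("handle",hb)):
    q=P[k]; r=cv2.minAreaRect(q[:,:2].astype(np.float32)); print(t,len(q),q.min(0).round(),q.max(0).round(),np.round(r[0],1),np.round(r[1],1),r[2])
q=P[lid&(Z>50)]; c=q.mean(0)
for _ in range(3):
    A=np.c_[q[:,:2]-c[:2],np.ones(len(q))]; w=np.linalg.lstsq(A,q[:,2],rcond=None)[0]; e=abs(A@w-q[:,2]); q=q[e<2.5]
print("plane",w.round(3),c.round(1),len(q))
# handle bar: dump extremes by percentile
q=P[hb]; print(np.percentile(q,[5,25,50,75,95],axis=0).round(1))
E
```

```text
[498.66059662 145.50726008 259.72629347] [-2.35387849 -2.07851494 -0.00576143] 85.10421152091854
lid 11191 [480.  58.  40.] [621. 309.  69.] [541.2 184. ] [243.4 136.8] 84.3218002319336
handle 1198 [448.  71.  54.] [488. 275.  68.] [468.2 172.6] [ 39.5 203.8] 0.00762149365618825
plane [-4.3000e-02  5.0000e-03  6.4147e+01] [560.2 153.9  64.1] 11059
[[452.4  94.5  56.8]
 [457.5 188.5  58.5]
 [462.  223.7  59.5]
 [473.7 260.   60.3]
 [486.6 271.2  62.1]]
```

View pics/w2.png

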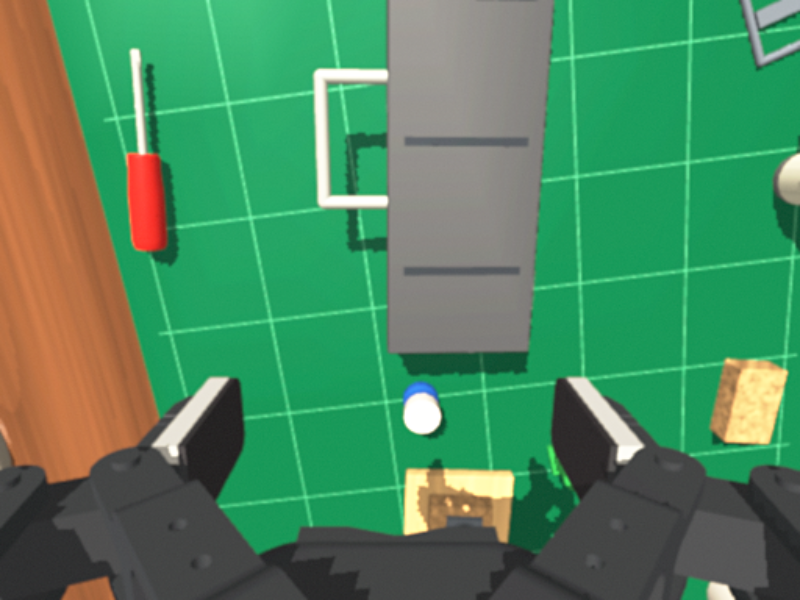

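The wrist view shows the handle bar from (320,78) to (324,200), the lid's near-right corners at (389,352) and (529,352), and the lid's left edge along column 388. The lid is almost shut.

```bash
python3 - <<'E'
from h import *
z=np.load("w1.npz");P=z["P"]
for u,v in((320,80),(322,140),(324,198)):
    c,r=round(u/1.5625),round(v/1.5625); q=P[r-1:r+2,c-3:c+4].reshape(-1,3); q=q[q[:,2]>45]; print((u,v),q.mean(0).round(1),len(q))
for u,v in((392,348),(526,348),(391,200),(391,60),(391,10),(549,10),(541,130)):
    print((u,v),P[round(v/1.5625),round(u/1.5625)].round(1))
# full lid from unobstructed scene2
def rect(f):
    z=np.load(f);P=z["P"];m=(P[...,2]>55)&(P[...,2]<85)&(P[...,1]>40)&(P[...,0]>486)&(P[...,0]<650)&(z["im"].max(-1)<140)&(P[...,1]<400)
    q=P[m];r=cv2.minAreaRect(q[:,:2].astype(np.float32));print(np.round(r[0],1),np.round(r[1],1),r[2],len(q),cv2.boxPoints(r).round())
rect("scene.npz")
E
```

```text
(320, 80) [463.2 268.3  59.9] 21
(322, 140) [458.  229.5  59.7] 21
(324, 198) [452.7 190.5  59.7] 21
(392, 348) [487.4  74.7  66.9]
(526, 348) [588.5  60.8  63.7]
(391, 200) [500.1 184.1  66.9]
(391, 60) [511.6 273.7  67.1]
(391, 10) [515.3 303.2  65.8]
(549, 10) [616.6 291.5  62.5]
(541, 130) [608.  218.   61.3]
[555.1 218.7] [307.8 113.8] 82.93435668945312 4343 [[480.  73.]
 [593.  59.]
 [630. 364.]
 [518. 378.]]
```

Request:
carry_out --motion '[{"x": -10, "y": 20, "z": -30, "roll": 0, "claw": 60}, {"x": -10, "y": 20, "z": -30, "roll": 0, "claw": 60}, {"x": -10, "y": 20, "z": -30, "roll": 0, "claw": 60}, {"x": -10, "y": 20, "z": -30, "roll": 0, "claw": 60}, {"x": 0, "y": 4, "z": -20, "roll": 0, "claw": 60}, {"x": 0, "y": 0, "z": 0, "roll": 0, "claw": 60}, {"x": 0, "y": 0, "z": 0, "roll": 0, "claw": 60}]'

```text
clock: 1.5
eef_pos: [460.1, 222.3, 117.7]
tcp_rot: [2.364, 2.068, -0.005]
force: [-0.5, 0.3, -0.2]
width: 60.2
grasp_force: 0.0
```

Request:
carry_out --motion '[{"x": -2, "y": 6, "z": -30, "roll": 0, "claw": 45}, {"x": 0, "y": 0, "z": -30, "roll": 0, "claw": 45}, {"x": 0, "y": 0, "z": -21, "roll": 0, "claw": 45}, {"x": 0, "y": 0, "z": 0, "roll": 0, "claw": 45}, {"x": 0, "y": 0, "z": 0, "roll": 0, "claw": 5}, {"x": 0, "y": 0, "z": 0, "roll": 0, "claw": 5}, {"x": 0, "y": 0, "z": 0, "roll": 0, "claw": 5}, {"x": 0, "y": 0, "z": 0, "roll": 0, "claw": 5}]'

```text
clock: 2.17
eef_pos: [459.7, 230.5, 39.6]
tcp_rot: [2.363, 2.069, 0.006]
force: [0.8, 0.4, -0.5]
width: 5.0
grasp_force: 0.0
```

Request:
carry_out --motion '[{"x": 0, "y": 0, "z": 0, "roll": 0, "claw": 5}, {"x": 0, "y": 0, "z": 0, "roll": 0, "claw": 5}]'

```text
clock: 2.33
eef_pos: [458.6, 230.3, 38.5]
tcp_rot: [2.363, 2.07, 0.002]
force: [0.4, 0.9, -0.1]
width: 5.3
grasp_force: 0.0
```

```bash
python3 - <<'E'
from h import *
print({k:get_obs()[k] for k in("eef_pos","width","grasp_force")})
a=[snap("side")[0][90:190,190:330],snap("wrist")[0][200:384,130:400]]
a=[cv2.resize(x,(400,400*x.shape[0]//x.shape[1])) for x in a]
h=max(x.shape[0] for x in a)
a=[cv2.copyMakeBorder(x,0,h-x.shape[0],0,0,cv2.BORDER_CONSTANT) for x in a]
cv2.imwrite("pics/c1.png",np.hstack(a)[:,:,::-1])
E
```

```text
{'eef_pos': array([458.57923708, 230.30192214,  38.46233155]), 'width': 5.252226887701835, 'grasp_force': 0.0}
```

View pics/c1.png

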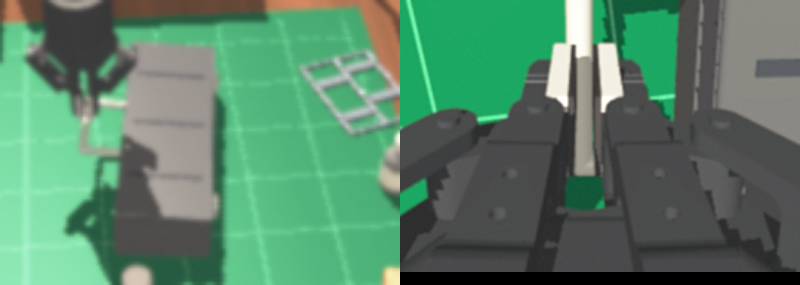

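The crop shows the bar lying between the two pads (585,100) with a small gap on each side, so I'll close fully.

Request:
carry_out --motion '[{"x": 0, "y": 0, "z": 0, "roll": 0, "claw": 0}, {"x": 0, "y": 0, "z": 0, "roll": 0, "claw": 0}, {"x": 0, "y": 0, "z": 0, "roll": 0, "claw": 0}, {"x": 0, "y": 0, "z": 0, "roll": 0, "claw": 0}]' --newtons 40

```text
clock: 2.77
eef_pos: [458.0, 230.0, 37.6]
tcp_rot: [2.363, 2.07, -0.0]
force: [-0.3, -0.6, -0.6]
width: -0.1
grasp_force: 0.0
```

```bash
python3 - <<'E'
from h import *
im,P,T=snap("wrist"); np.savez("w3",im=im,P=P)
a=cv2.resize(im[180:384,150:360],(700,600*0+680))[:600]
cv2.imwrite("pics/c2.png",a[:,:,::-1])
for v in range(130,340,12):
    print(v,[tuple(P[v,u].round(0).astype(int)) if P[v,u,2]==P[v,u,2] else None for u in (228,240,246,250,254,260,272)])
E
```

```text
130 [(np.int64(449), np.int64(280), np.int64(-1)), (np.int64(456), np.int64(279), np.int64(-1)), (np.int64(460), np.int64(279), np.int64(-1)), (np.int64(463), np.int64(278), np.int64(0)), (np.int64(465), np.int64(278), np.int64(0)), (np.int64(469), np.int64(278), np.int64(1)), (np.int64(476), np.int64(277), np.int64(1))]
142 [(np.int64(448), np.int64(273), np.int64(0)), (np.int64(455), np.int64(272), np.int64(0)), (np.int64(459), np.int64(271), np.int64(0)), (np.int64(462), np.int64(271), np.int64(-1)), (np.int64(464), np.int64(271), np.int64(0)), (np.int64(468), np.int64(270), np.int64(1)), (np.int64(475), np.int64(269), np.int64(0))]
154 [(np.int64(447), np.int64(265), np.int64(1)), (np.int64(454), np.int64(264), np.int64(-1)), (np.int64(461), np.int64(273), np.int64(60)), (np.int64(462), np.int64(273), np.int64(60)), (np.int64(464), np.int64(272), np.int64(59)), (np.int64(467), np.int64(272), np.int64(60)), (np.int64(472), np.int64(271), np.int64(61))]
166 [(np.int64(445), np.int64(258), np.int64(0)), (np.int64(453), np.int64(256), np.int64(0)), (np.int64(460), np.int64(267), np.i
[... 4058 characters left out ...]
t64(465), np.int64(246), np.int64(140))]
322 [(np.int64(455), np.int64(248), np.int64(146)), (np.int64(456), np.int64(239), np.int64(135)), (np.int64(455), np.int64(226), np.int64(117)), (np.int64(444), np.int64(139), np.int64(0)), (np.int64(447), np.int64(139), np.int64(1)), (np.int64(460), np.int64(224), np.int64(116)), (np.int64(465), np.int64(243), np.int64(141))]
334 [(np.int64(455), np.int64(247), np.int64(149)), (np.int64(456), np.int64(236), np.int64(136)), (np.int64(455), np.int64(223), np.int64(119)), (np.int64(442), np.int64(128), np.int64(-1)), (np.int64(445), np.int64(128), np.int64(-1)), (np.int64(450), np.int64(128), np.int64(0)), (np.int64(464), np.int64(239), np.int64(141))]
```

View pics/c2.png

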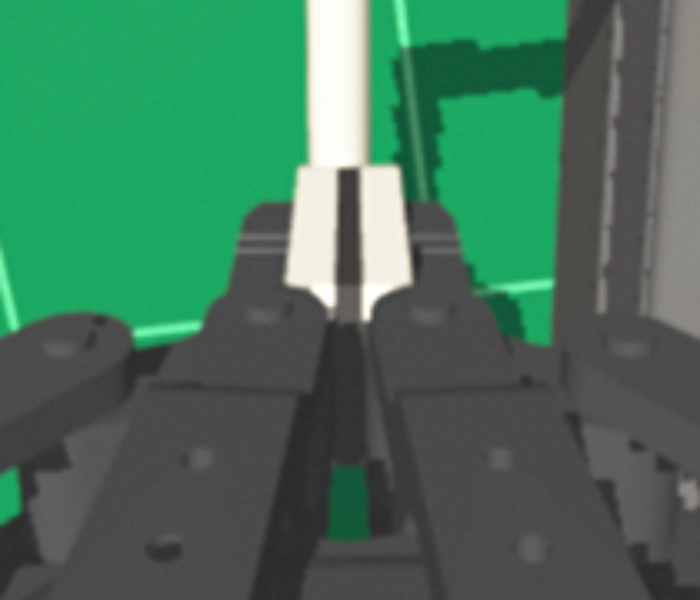

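The closed pads end at about z=80 in depth, yet the reported TCP is z≈38. So the real fingertips sit about 40 mm above the reported TCP, and the bar (top z=60) is still below them. I'll open, go down in small steps watching the force, and grip again.

Request:
carry_out --motion '[{"x": 0, "y": 0, "z": 0, "roll": 0, "claw": 45}, {"x": 0, "y": 0, "z": 0, "roll": 0, "claw": 45}, {"x": 0, "y": 0, "z": 0, "roll": 0, "claw": 45}, {"x": 0, "y": 0, "z": 0, "roll": 0, "claw": 45}, {"x": 0, "y": 0, "z": -10, "roll": 0, "claw": 45}, {"x": 0, "y": 0, "z": -10, "roll": 0, "claw": 45}, {"x": 0, "y": 0, "z": -10, "roll": 0, "claw": 45}, {"x": 0, "y": 0, "z": 0, "roll": 0, "claw": 45}]'

```text
clock: 3.48
eef_pos: [455.9, 228.8, 4.9]
tcp_rot: [-2.362, -2.07, 0.008]
force: [-0.4, -0.6, -0.7]
width: 44.9
grasp_force: 0.0
```

```bash
python3 - <<'E'
from h import *
o=get_obs();print({k:o[k] for k in("eef_pos","width","force")})
im,P,T=snap("wrist")
q=P[200:330,:].reshape(-1,3); c=o["eef_pos"]
# points on fingers near front pad face: close to the tool in xy
m=(abs(q[:,0]-c[0])<50)&(abs(q[:,1]-c[1])<16)&(q[:,2]>12)
for s,t in((-1,"left"),(1,"right")):
    k=q[m&(np.sign(q[:,0]-c[0])==s)&(abs(q[:,0]-c[0])>9)]; print(t,k[np.argsort(k[:,2])[:200:20]].round(0).tolist())
E
```

```text
{'eef_pos': array([455.87007699, 228.81437901,   4.90420977]), 'width': 44.87050206892712, 'force': array([-0.40775474, -0.61633476, -0.72925305])}
left [[435.0, 238.0, 39.0], [435.0, 234.0, 41.0], [435.0, 230.0, 42.0], [435.0, 236.0, 43.0], [430.0, 243.0, 44.0], [435.0, 232.0, 44.0], [433.0, 222.0, 45.0], [434.0, 243.0, 46.0], [430.0, 243.0, 46.0], [431.0, 243.0, 47.0]]
right [[500.0, 216.0, 12.0], [502.0, 233.0, 13.0], [503.0, 235.0, 14.0], [503.0, 239.0, 15.0], [504.0, 238.0, 16.0], [503.0, 237.0, 17.0], [503.0, 235.0, 18.0], [501.0, 218.0, 18.0], [501.0, 222.0, 19.0], [501.0, 219.0, 19.0]]
```

Request:
carry_out --motion '[{"x": 2, "y": 0, "z": -3, "roll": 0, "claw": 20}, {"x": 0, "y": 0, "z": 0, "roll": 0, "claw": 0}, {"x": 0, "y": 0, "z": 0, "roll": 0, "claw": 0}, {"x": 0, "y": 0, "z": 0, "roll": 0, "claw": 0}, {"x": 0, "y": 0, "z": 0, "roll": 0, "claw": 0}, {"x": 0, "y": 0, "z": 0, "roll": 0, "claw": 0}]' --newtons 40

```text
clock: 4.03
eef_pos: [456.5, 230.5, 4.0]
tcp_rot: [-2.36, -2.069, 0.008]
force: [-5.5, 0.8, -0.6]
width: 7.4
grasp_force: 38.9
```

Request:
carry_out --motion '[{"x": 1.7, "y": -0.2, "z": 12.1, "roll": 0, "claw": 0}, {"x": 2.7, "y": -0.3, "z": 12.0, "roll": 0, "claw": 0}, {"x": 3.6, "y": -0.5, "z": 11.7, "roll": 0, "claw": 0}, {"x": 4.5, "y": -0.6, "z": 11.4, "roll": 0, "claw": 0}, {"x": 5.4, "y": -0.7, "z": 11.0, "roll": 0, "claw": 0}, {"x": 6.2, "y": -0.8, "z": 10.5, "roll": 0, "claw": 0}, {"x": 7.0, "y": -0.9, "z": 10.0, "roll": 0, "claw": 0}, {"x": 7.8, "y": -1.0, "z": 9.4, "roll": 0, "claw": 0}]'

```text
clock: 4.7
eef_pos: [494.4, 225.6, 92.6]
tcp_rot: [-2.358, -2.069, 0.011]
force: [-6.7, 1.1, 2.4]
width: 6.8
grasp_force: 38.9
```

Request:
carry_out --motion '[{"x": 8.5, "y": -1.1, "z": 8.7, "roll": 0, "claw": 0}, {"x": 9.2, "y": -1.2, "z": 8.0, "roll": 0, "claw": 0}, {"x": 9.8, "y": -1.2, "z": 7.2, "roll": 0, "claw": 0}, {"x": 10.4, "y": -1.3, "z": 6.4, "roll": 0, "claw": 0}, {"x": 10.8, "y": -1.4, "z": 5.6, "roll": 0, "claw": 0}, {"x": 11.2, "y": -1.4, "z": 4.7, "roll": 0, "claw": 0}, {"x": 11.6, "y": -1.5, "z": 3.8, "roll": 0, "claw": 0}, {"x": 11.8, "y": -1.5, "z": 2.8, "roll": 0, "claw": 0}]'

```text
clock: 5.37
eef_pos: [581.4, 214.7, 141.6]
tcp_rot: [-2.362, -2.07, 0.002]
force: [-3.3, -0.5, 4.3]
width: 7.5
grasp_force: 40.5
```

Request:
carry_out --motion '[{"x": 12.0, "y": -1.5, "z": 1.8, "roll": 0, "claw": 0}, {"x": 12.1, "y": -1.5, "z": 0.9, "roll": 0, "claw": 0}, {"x": 12.2, "y": -1.5, "z": -0.1, "roll": 0, "claw": 0}, {"x": 12.1, "y": -1.5, "z": -1.1, "roll": 0, "claw": 0}, {"x": 12.0, "y": -1.5, "z": -2.1, "roll": 0, "claw": 0}, {"x": 11.8, "y": -1.5, "z": -3.0, "roll": 0, "claw": 0}, {"x": 11.5, "y": -1.5, "z": -4.0, "roll": 0, "claw": 0}, {"x": 11.2, "y": -1.4, "z": -4.9, "roll": 0, "claw": 0}]'

```text
clock: 6.03
eef_pos: [676.9, 202.5, 127.7]
tcp_rot: [-2.362, -2.07, 0.002]
force: [-1.9, 0.3, 0.9]
width: 6.8
grasp_force: 39.9
```

Request:
carry_out --motion '[{"x": 0, "y": 0, "z": 0, "roll": 0, "claw": 0}, {"x": 0, "y": 0, "z": 0, "roll": 0, "claw": 30}, {"x": 0, "y": 0, "z": 0, "roll": 0, "claw": 30}, {"x": 0, "y": 0, "z": 0, "roll": 0, "claw": 30}, {"x": 0, "y": 0, "z": 20, "roll": 0, "claw": 30}, {"x": 0, "y": 0, "z": 30, "roll": 0, "claw": 30}, {"x": 0, "y": 0, "z": 35, "roll": 0, "claw": 30}, {"x": 0, "y": 0, "z": 35, "roll": 0, "claw": 60}]'

```text
clock: 6.7
eef_pos: [676.3, 202.4, 248.7]
tcp_rot: [-2.363, -2.071, 0.001]
force: [0.1, 0.1, 0.1]
width: 40.9
grasp_force: 0.0
```

Request:
carry_out --motion '[{"x": -10, "y": -32, "z": 0, "roll": 0.12, "claw": 60}, {"x": -10, "y": -32, "z": 0, "roll": 0.12, "claw": 60}, {"x": -10, "y": -32, "z": 0, "roll": 0.12, "claw": 60}, {"x": -10, "y": -32, "z": 0, "roll": 0.12, "claw": 60}, {"x": -10, "y": -32, "z": 0, "roll": 0.12, "claw": 60}, {"x": -10, "y": -32, "z": 0, "roll": 0.12, "claw": 60}, {"x": -10, "y": -32, "z": 0, "roll": 0.12, "claw": 60}, {"x": -10, "y": -32, "z": 0, "roll": 0.12, "claw": 60}]'

```text
clock: 7.37
eef_pos: [596.2, -54.8, 248.1]
tcp_rot: [1.13, 2.93, 0.0]
force: [0.5, -0.2, -0.1]
width: 60.3
grasp_force: 0.0
```

Request:
carry_out --motion '[{"x": -10, "y": -32, "z": 0, "roll": 0.12, "claw": 60}, {"x": -10, "y": -32, "z": 0, "roll": 0.12, "claw": 60}, {"x": -10, "y": -32, "z": 0, "roll": 0.12, "claw": 60}, {"x": -10, "y": -32, "z": 0, "roll": 0.12, "claw": 60}, {"x": -10, "y": -32, "z": 0, "roll": 0.13, "claw": 60}, {"x": 0, "y": -11, "z": 0, "roll": 0, "claw": 60}, {"x": 0, "y": 0, "z": 0, "roll": 0, "claw": 60}, {"x": 0, "y": 0, "z": 0, "roll": 0, "claw": 60}]'

```text
out of range; nothing moved
```

Request:
carry_out --motion '[{"x": -12, "y": -34, "z": 0, "roll": 0.12, "claw": 60}, {"x": -12, "y": -34, "z": 0, "roll": 0.12, "claw": 60}, {"x": -12, "y": -34, "z": 0, "roll": 0.12, "claw": 60}, {"x": -12, "y": -34, "z": 0, "roll": 0.12, "claw": 60}, {"x": -12, "y": -34, "z": 0, "roll": 0.12, "claw": 60}, {"x": 0, "y": 0, "z": 0, "roll": 0, "claw": 60}, {"x": 0, "y": 0, "z": 0, "roll": 0, "claw": 60}, {"x": 0, "y": 0, "z": 0, "roll": 0, "claw": 60}]'

```text
clock: 8.03
eef_pos: [537.2, -222.7, 247.8]
tcp_rot: [0.225, 3.133, 0.001]
force: [1.2, 0.2, -0.3]
width: 60.0
grasp_force: 0.0
```

```bash
cat > parts.py <<'E'
from h import *
def parts():
    o=get_obs();print(o["eef_pos"].round(1),"closing-axis yaw",(R.from_rotvec(o["tcp_rot"]).as_matrix()[:2,1]).round(3))
    im,P,T=snap("wrist"); X,Y,Z=P[...,0],P[...,1],P[...,2]
    hi=((Z>40)&(Z<84)&(X>440)&(X<600)&(Y>-390)&(Y<-60)).astype(np.uint8)
    k,l,s,c=cv2.connectedComponentsWithStats(hi)
    for i in range(1,k):
        if s[i,4]>80:
            q=P[l==i]; print(np.round(c[i]),len(q),"zmax",np.percentile(q[:,2],98).round(1))
            for lo in (40,50,60):
                p=q[q[:,2]>lo]
                if len(p)>20:
                    r=cv2.minAreaRect(p[:,:2].astype(np.float32)); print("  >",lo,np.round(r[0],1),np.round(r[1],1),round(r[2],1),p[:,:2].mean(0).round(1))
    return im,P
E
python3 - <<'E'
from parts import *
im,P=parts(); np.savez("w4",im=im,P=P)
cv2.imwrite("pics/w4.png",cv2.resize(im[:,:,::-1],(800,600)))
E
```

```text
[ 537.2 -222.7  247.8] closing-axis yaw [0.143 0.99 ]
[150. 135.] 1584 zmax 74.8
  > 40 [ 491.5 -329. ] [34.4 43.1] 75.6 [ 491.6 -326.3]
  > 50 [ 491.5 -329. ] [34.4 43.1] 75.6 [ 491.4 -327. ]
  > 60 [ 491.5 -329. ] [34.4 43.1] 75.6 [ 491.2 -327.7]
[215. 138.] 1344 zmax 74.0
  > 40 [ 504.9 -260.5] [32.2 47.8] 77.0 [ 504.1 -259.4]
  > 50 [ 504.9 -260.5] [32.2 47.8] 77.0 [ 504.2 -259.5]
  > 60 [ 504.8 -260.7] [31.3 47.8] 77.1 [ 504.4 -259.7]
[279. 135.] 1091 zmax 68.3
  > 40 [ 511.7 -191.9] [38.9 38.3] 80.5 [ 511.1 -192.5]
  > 50 [ 511.7 -191.9] [38.9 38.3] 80.5 [ 511.3 -192.4]
  > 60 [ 512.2 -192. ] [38.9 38.3] 37.5 [ 511.5 -192.3]
[345. 139.] 636 zmax 77.6
  > 40 [ 526.9 -121. ] [26.2 25.9] 37.6 [ 525.5 -123.4]
  > 50 [ 526.9 -120.9] [26.  25.9] 63.8 [ 525.8 -122.8]
  > 60 [ 526.9 -120.9] [26.  25.9] 63.8 [ 526.1 -122.2]
```

View pics/w4.png

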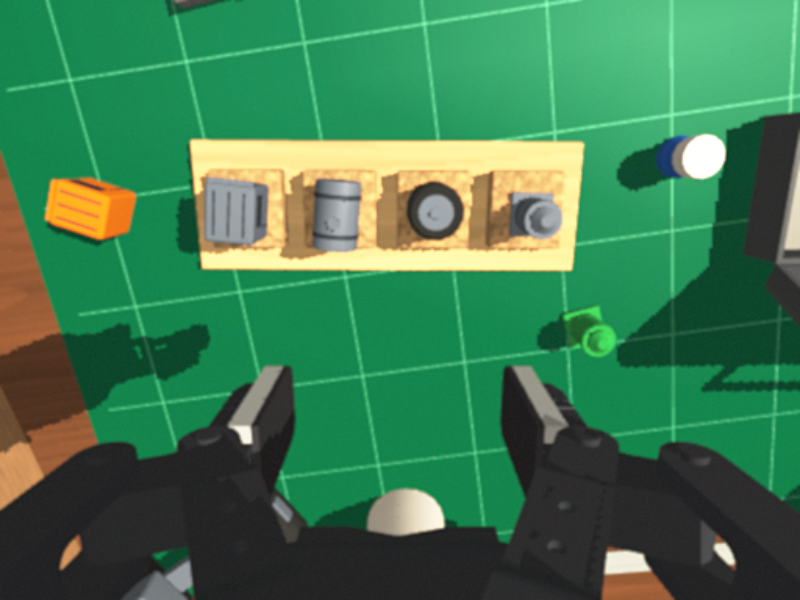

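The wrist view shows cab (237,212), tank (337,215), tyres (436,210) and cleaner (535,215), plus the orange decoy (90,207) and green decoy (598,338). I start with the cleaner. The working grasp point is about 53 mm above the reported TCP.

Request:
carry_out --motion '[{"x": -3, "y": 25, "z": -25, "roll": 0, "claw": 46}, {"x": -3, "y": 25, "z": -25, "roll": 0, "claw": 46}, {"x": -3, "y": 26, "z": -25, "roll": 0, "claw": 46}, {"x": -1, "y": 26, "z": -25, "roll": 0, "claw": 46}, {"x": 0, "y": 0, "z": -35, "roll": 0, "claw": 46}, {"x": 0, "y": 0, "z": -35, "roll": 0, "claw": 46}, {"x": 0, "y": 0, "z": 0, "roll": 0, "claw": 46}, {"x": 0, "y": 0, "z": 0, "roll": 0, "claw": 46}]' --newtons 30

```text
clock: 8.75
eef_pos: [526.0, -119.6, 76.5]
tcp_rot: [-0.22, -3.13, -0.002]
force: [0.7, -0.1, 1.0]
width: 45.9
grasp_force: 0.0
```

```bash
python3 - <<'E'
from h import *
o=get_obs();print(o["eef_pos"])
im,P,T=snap("wrist","w5.png"); X,Y,Z=P[...,0],P[...,1],P[...,2]
m=(Z>44)&(Z<82)&(abs(X-527)<22)&(abs(Y+121)<16)
q=P[m];r=cv2.minAreaRect(q[:,:2].astype(np.float32));print(len(q),r,q.min(0),q.max(0))
for lo,hi in((60,68),(68,76),(76,82)):
    p=q[(q[:,2]>lo)&(q[:,2]<hi)];print(lo,len(p),p.min(0).round(1) if len(p) else 0,p.max(0).round(1) if len(p) else 0)
E
```

```text
[ 526.04331427 -119.58323316   76.48988878]
1893 ((526.5765380859375, -120.51081848144531), (26.378870010375977, 26.23065185546875), 15.957826614379883) [ 513.36369615 -134.01149708   44.05415219] [ 539.89823244 -107.36345792   78.33841175]
60 181 [ 513.4 -134.    60. ] [ 539.8 -107.4   68. ]
68 1211 [ 513.4 -133.5   68. ] [ 539.9 -107.5   76. ]
76 258 [ 520.6 -126.8   76. ] [ 532.1 -115.    78.3]
```

View pics/w5.png

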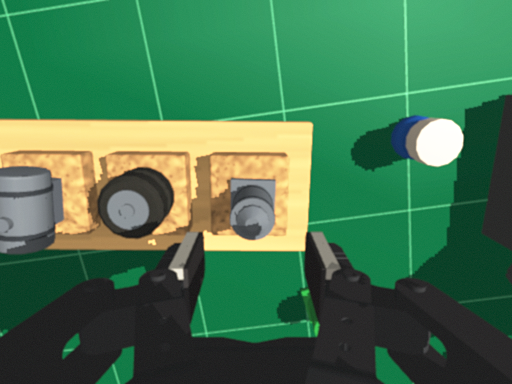

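The cleaner is centred between the fingers at (252,205), with its foot in line with the tool. I'll go down and grip.

Request:
carry_out --motion '[{"x": 0, "y": -1, "z": -25, "roll": 0, "claw": 46}, {"x": 0, "y": 0, "z": -25, "roll": 0, "claw": 46}, {"x": 0, "y": 0, "z": -21, "roll": 0, "claw": 46}, {"x": 0, "y": 0, "z": 0, "roll": 0, "claw": 46}, {"x": 0, "y": 0, "z": 0, "roll": 0, "claw": 15}, {"x": 0, "y": 0, "z": 0, "roll": 0, "claw": 15}, {"x": 0, "y": 0, "z": 0, "roll": 0, "claw": 15}, {"x": 0, "y": 0, "z": 0, "roll": 0, "claw": 15}]'

```text
clock: 9.47
eef_pos: [529.6, -122.9, 9.0]
tcp_rot: [0.224, 3.129, -0.001]
force: [-0.9, 0.2, 7.2]
width: 25.0
grasp_force: 30.0
```

Request:
carry_out --motion '[{"x": 0, "y": 0, "z": 15, "roll": 0, "claw": 15}, {"x": 0, "y": 0, "z": 15, "roll": 0, "claw": 15}, {"x": 0, "y": 0, "z": 30, "roll": 0, "claw": 15}, {"x": 0, "y": 0, "z": 30, "roll": 0, "claw": 15}, {"x": 0, "y": 0, "z": 0, "roll": 0, "claw": 15}]'

```text
clock: 9.88
eef_pos: [532.2, -123.3, 103.2]
tcp_rot: [0.223, 3.121, -0.002]
force: [1.8, 0.2, -0.2]
width: 25.1
grasp_force: 29.6
```

```bash
python3 - <<'E'
from h import *
o=get_obs();print(o["eef_pos"],o["width"])
im,P,T=snap("scene"); np.savez("scene3",im=im,P=P)
print(P[np.nan_to_num((P[...,2]>3))&(im.max(-1)<256)].shape)
X,Y,Z=P[...,0],P[...,1],P[...,2]
# lower-case rim: z ~40 , inside region
m=(Z>34)&(Z<46)&(X>480)&(X<640)&(Y>40)&(Y<400)
q=P[m];r=cv2.minAreaRect(q[:,:2].astype(np.float32));print(len(q),r)
cv2.imwrite("pics/s3.png",cv2.resize(im[110:250,240:460][:,:,::-1],(800,509)))
E
```

```text
[ 532.22453372 -123.3016988   103.23201399] 25.149164239331483
(51898, 3)
481 ((566.765625, 217.46664428710938), (308.67578125, 137.82891845703125), 82.79920959472656)
```

View pics/s3.png

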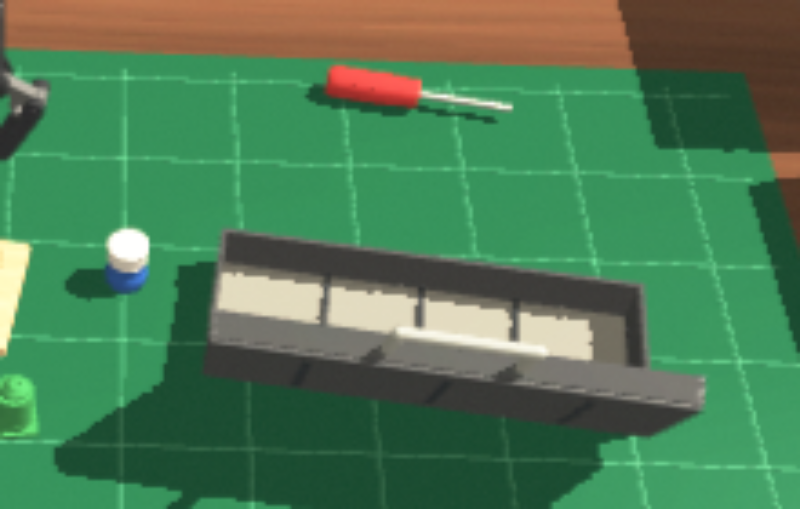

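The lid is well open, and all four compartments and their light floors are visible, e.g. the rightmost at (270,297). I'll carry the cleaner over there.

Request:
carry_out --motion '[{"x": 2, "y": 34, "z": 0, "roll": 0.018, "claw": 15}, {"x": 2, "y": 34, "z": 0, "roll": 0, "claw": 15}, {"x": 2, "y": 34, "z": 0, "roll": 0, "claw": 15}, {"x": 2, "y": 34, "z": 0, "roll": 0, "claw": 15}, {"x": 2, "y": 34, "z": 0, "roll": 0, "claw": 15}, {"x": 1, "y": 34, "z": 0, "roll": 0, "claw": 15}, {"x": 0, "y": 33, "z": 0, "roll": 0, "claw": 15}, {"x": 0, "y": 0, "z": 0, "roll": 0, "claw": 15}]'

```text
clock: 10.6
eef_pos: [537.0, 124.1, 96.5]
tcp_rot: [-0.179, -3.136, -0.009]
force: [0.3, 0.6, -0.7]
width: 25.1
grasp_force: 29.7
```

```bash
python3 - <<'E'
from h import *
o=get_obs();print(o["eef_pos"],o["width"],R.from_rotvec(o["tcp_rot"]).as_matrix()[:,1:].round(3).tolist())
im,P,T=snap("wrist"); np.savez("w6",im=im,P=P)
cv2.imwrite("pics/w6.png",cv2.resize(im[:,:,::-1],(800,600)))
E
```

```text
[536.96617299 124.07218553  96.45674776] 25.076111489442535 [[0.113, 0.0], [0.994, 0.006], [0.006, -1.0]]
```

View pics/w6.png

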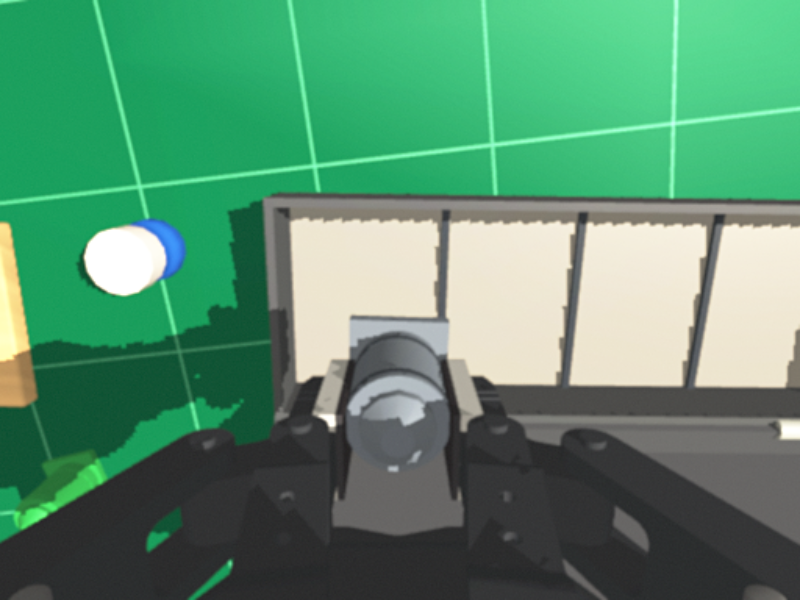

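Wrist view: the case's right-front corner is at (266,199), the rib ends are at (446,212)/(583,214)/(718,217), and the cleaner's foot front edge runs from (351,318) to (448,322). I'll turn these into positions.

```bash
cat >> h.py <<'E'
def ray(u,v,z,T,name="wrist",s=1.5625):
    K=np.array(camera_model(name)["camera_matrix"]); d=T[:3,:3]@np.array([(u/s-K[0,2])/K[0,0],(v/s-K[1,2])/K[1,1],1])
    return T[:3,3]+d*(z-T[2,3])/d[2]
E
python3 - <<'E'
from h import *
P=np.load("w6.npz")["P"]
o=get_obs(); T=np.eye(4);T[:3,:3]=R.from_rotvec(o["tcp_rot"]).as_matrix();T[:3,3]=o["eef_pos"];T=T@np.array(camera_model("wrist")["T_tool_cam"])
g=lambda u,v:P[int(v/1.5625),int(u/1.5625)].round(1)
for t,u,v,z in(("cornerFR",266,199,40),("front@520",520,199,40),("front@790",790,203,40),("rib1",446,214,7),("rib2f",583,216,7),("rib2b",565,385,7),("rib3f",718,219,7),("rib3b",690,385,7),("rearrim?",600,418,40),("rearrim2?",750,420,40),("footL",351,318,120),("footR",448,322,120),("footc",400,326,124)):
    print(t,ray(u,v,z,T).round(1),g(u,v))
E
```

```text
cornerFR [482.7  68.5  40. ] [482.5  72.5  39.1]
front@520 [495.6 179.   40. ] [496.9 187.   21.8]
front@790 [511.2 296.8  40. ] [513.8 318.6  16.8]
rib1 [502.1 148.9   7. ] [501.4 153.3   5.4]
rib2f [511.2 217.6   7. ] [510.8 222.4   6.5]
rib2b [603.1 205.6   7. ] [603.  210.3   6.2]
rib3f [520.7 285.5   7. ] [520.3 290.9   5.7]
rib3b [611.2 274.3   7. ] [610.9 279.3   6.4]
rearrim? [606.4 212.3  40. ] [606.  217.3  39.8]
rearrim2? [616.2 285.8  40. ] [615.4 291.1  40. ]
footL [517.1 108.  120. ] [516.1 112.1 122. ]
footR [521.8 137.1 120. ] [520.3 140.7 123.8]
footc [520.1 122.6 124. ] [520.  126.7 122.8]
```

Request:
carry_out --motion '[{"x": 0, "y": 0, "z": 0, "roll": 0, "claw": 15}, {"x": 0, "y": 0, "z": 0, "roll": 0, "claw": 15}, {"x": 0, "y": 0, "z": 0, "roll": 0, "claw": 15}, {"x": 0, "y": 0, "z": 0, "roll": 0, "claw": 15}]'

```text
clock: 10.98
eef_pos: [538.2, 112.9, 96.3]
tcp_rot: [-0.2, -3.135, 0.001]
force: [-0.4, -0.2, 0.1]
width: 25.1
grasp_force: 29.7
```

Request:
carry_out --motion '[{"x": 6.5, "y": 0, "z": -20, "roll": 0, "claw": 15}, {"x": 0, "y": 0, "z": -30, "roll": 0, "claw": 15}, {"x": 0, "y": 0, "z": -30, "roll": 0, "claw": 15}, {"x": 0, "y": 0, "z": -20, "roll": 0, "claw": 15}, {"x": 0, "y": 0, "z": 0, "roll": 0, "claw": 15}, {"x": 0, "y": 0, "z": 0, "roll": 0, "claw": 15}, {"x": 0, "y": 0, "z": 0, "roll": 0, "claw": 15}]'

```text
clock: 11.57
eef_pos: [545.9, 114.4, -2.3]
tcp_rot: [0.197, 3.133, 0.001]
force: [0.5, -0.3, -0.4]
width: 25.1
grasp_force: 29.7
```

Request:
carry_out --motion '[{"x": -1, "y": -1, "z": -7, "roll": 0, "claw": 15}, {"x": 0, "y": 0, "z": -4, "roll": 0, "claw": 15}, {"x": 0, "y": 0, "z": -3, "roll": 0, "claw": 15}, {"x": 0, "y": 0, "z": -2, "roll": 0, "claw": 15}, {"x": 0, "y": 0, "z": 0, "roll": 0, "claw": 15}, {"x": 0, "y": 0, "z": 0, "roll": 0, "claw": 15}, {"x": 0, "y": 0, "z": 0, "roll": 0, "claw": 15}]'

```text
clock: 12.15
eef_pos: [543.7, 113.4, -19.0]
tcp_rot: [0.196, 3.135, -0.0]
force: [-3.1, -1.1, 5.6]
width: 25.1
grasp_force: 30.1
```

Request:
carry_out --motion '[{"x": 0, "y": 0, "z": 0, "roll": 0, "claw": 44}, {"x": 0, "y": 0, "z": 0, "roll": 0, "claw": 44}, {"x": 0, "y": 0, "z": 0, "roll": 0, "claw": 44}, {"x": 0, "y": 0, "z": 8, "roll": 0, "claw": 44}, {"x": 0, "y": 0, "z": 30, "roll": 0, "claw": 44}, {"x": 0, "y": 0, "z": 40, "roll": 0, "claw": 50}, {"x": 0, "y": 0, "z": 40, "roll": 0, "claw": 60}, {"x": 0, "y": 0, "z": 20, "roll": 0, "claw": 60}]'

```text
clock: 12.82
eef_pos: [546.3, 114.5, 123.7]
tcp_rot: [0.195, 3.128, 0.004]
force: [1.0, 0.3, 0.5]
width: 60.0
grasp_force: 0.0
```

```bash
cat > chk.py <<'E'
from h import *
def chk(cx,cy,zlo=26,name="wrist"):
    o=get_obs();print(o["eef_pos"].round(1))
    im,P,T=snap(name); X,Y,Z=P[...,0],P[...,1],P[...,2]
    q=P[(Z>zlo)&(Z<56)&(abs(X-cx)<35)&(abs(Y-cy)<32)]
    if len(q)<10: print("none",len(q)); return im
    r=cv2.minAreaRect(q[:,:2].astype(np.float32));c=np.array(r[0])-[555.5,217.5]
    print(len(q),np.round(r[0],1),np.round(r[1],1),round(r[2],1),"ztop",np.percentile(q[:,2],98).round(1),"case xy",(c@[[.9915,.13],[-.13,.9915]]).round(1))
    return im
E
python3 - <<'E'
from chk import *
chk(542,113)
E
```

```text
[546.3 114.5 123.7]
921 [540.8 114. ] [26.5 25.9] 83.8 ztop 49.7 case xy [  -1.1 -104.5]
```

Request:
carry_out --motion '[{"x": -4, "y": -38, "z": 0, "roll": 0, "claw": 60}, {"x": -4, "y": -38, "z": 0, "roll": 0, "claw": 60}, {"x": -4, "y": -38, "z": 0, "roll": 0, "claw": 60}, {"x": -4, "y": -38, "z": 0, "roll": 0, "claw": 60}, {"x": -4, "y": -38, "z": 0, "roll": 0, "claw": 60}, {"x": -4, "y": -38, "z": 0, "roll": 0, "claw": 60}, {"x": -4, "y": -38, "z": 0, "roll": 0, "claw": 60}, {"x": -4, "y": -38, "z": 0, "roll": 0, "claw": 60}]'

```text
clock: 13.53
eef_pos: [511.1, -192.2, 118.7]
tcp_rot: [0.195, 3.135, 0.0]
force: [1.1, 0.3, 0.0]
width: 60.1
grasp_force: 0.0
```

Request:
carry_out --motion '[{"x": 0, "y": 0, "z": 0, "roll": 0, "claw": 60}, {"x": 0, "y": 0, "z": 0, "roll": 0, "claw": 60}, {"x": 0, "y": 0, "z": 0, "roll": 0, "claw": 60}, {"x": 0, "y": 0, "z": 0, "roll": 0, "claw": 60}]'

```text
clock: 13.87
eef_pos: [512.0, -188.5, 118.4]
tcp_rot: [0.192, 3.136, 0.002]
force: [-0.1, 0.6, -0.5]
width: 60.0
grasp_force: 0.0
```

Request:
carry_out --motion '[{"x": 0, "y": -3.5, "z": -30, "roll": 0, "claw": 56}, {"x": 0, "y": 0, "z": -30, "roll": 0, "claw": 56}, {"x": 0, "y": 0, "z": -30, "roll": 0, "claw": 56}, {"x": 0, "y": 0, "z": -16, "roll": 0, "claw": 56}, {"x": 0, "y": 0, "z": 0, "roll": 0, "claw": 56}, {"x": 0, "y": 0, "z": 0, "roll": 0, "claw": 56}, {"x": 0, "y": 0, "z": 0, "roll": 0, "claw": 56}]'

```text
clock: 14.45
eef_pos: [513.2, -193.2, 13.7]
tcp_rot: [0.193, 3.133, -0.0]
force: [-0.9, -0.7, 0.2]
width: 55.8
grasp_force: 0.0
```

Request:
carry_out --motion '[{"x": 0, "y": 0, "z": 0, "roll": 0, "claw": 30}, {"x": 0, "y": 0, "z": 0, "roll": 0, "claw": 30}, {"x": 0, "y": 0, "z": 0, "roll": 0, "claw": 30}, {"x": 0, "y": 0, "z": 0, "roll": 0, "claw": 30}, {"x": 0, "y": 0, "z": 0, "roll": 0, "claw": 30}]'

```text
clock: 14.87
eef_pos: [513.3, -194.0, 14.4]
tcp_rot: [0.195, 3.132, -0.0]
force: [-0.7, 1.9, 6.7]
width: 38.5
grasp_force: 30.2
```

Request:
carry_out --motion '[{"x": 0, "y": 0, "z": 10, "roll": 0, "claw": 30}, {"x": 0, "y": 0, "z": 25, "roll": 0, "claw": 30}, {"x": 0, "y": 0, "z": 35, "roll": 0, "claw": 30}, {"x": 0, "y": 0, "z": 30, "roll": 0, "claw": 30}, {"x": 2, "y": 10, "z": 0, "roll": 0, "claw": 30}, {"x": 3, "y": 30, "z": 0, "roll": 0, "claw": 30}, {"x": 4, "y": 37, "z": 0, "roll": 0, "claw": 30}, {"x": 4, "y": 37, "z": 0, "roll": 0, "claw": 30}]'

```text
clock: 15.53
eef_pos: [524.6, -79.7, 113.2]
tcp_rot: [0.2, 3.134, -0.001]
force: [1.9, 1.0, -0.7]
width: 38.6
grasp_force: 30.5
```

Request:
carry_out --motion '[{"x": 4, "y": 37, "z": 0, "roll": 0, "claw": 30}, {"x": 4, "y": 37, "z": 0, "roll": 0, "claw": 30}, {"x": 4, "y": 37, "z": 0, "roll": 0, "claw": 30}, {"x": 4, "y": 37, "z": 0, "roll": 0, "claw": 30}, {"x": 4, "y": 37, "z": 0, "roll": 0, "claw": 30}, {"x": 3, "y": 37, "z": 0, "roll": 0, "claw": 30}, {"x": 2, "y": 30, "z": 0, "roll": 0, "claw": 30}, {"x": 0, "y": 10, "z": 0, "roll": 0, "claw": 30}]'

```text
clock: 16.2
eef_pos: [548.9, 189.2, 113.2]
tcp_rot: [0.184, 3.135, 0.007]
force: [0.7, 1.1, 0.3]
width: 38.5
grasp_force: 30.5
```

Request:
carry_out --motion '[{"x": 0, "y": 0, "z": 0, "roll": 0, "claw": 30}, {"x": 0, "y": 0, "z": 0, "roll": 0, "claw": 30}, {"x": 0, "y": 0, "z": 0, "roll": 0, "claw": 30}, {"x": 0, "y": 0, "z": 0, "roll": 0, "claw": 30}]'

```text
clock: 16.53
eef_pos: [549.9, 179.1, 112.4]
tcp_rot: [-0.202, -3.135, 0.002]
force: [0.3, -0.8, -1.1]
width: 38.4
grasp_force: 30.5
```

```bash
cat > held.py <<'E'
from h import *
def held(dz0=10,dz1=80,show=None):
    o=get_obs();e=o["eef_pos"];print(e.round(1),o["width"].round(1))
    im,P,T=snap("wrist",show); X,Y,Z=P[...,0]-e[0],P[...,1]-e[1],P[...,2]-e[2]
    m=(Z>dz0)&(Z<dz1)&(abs(X)<32)&(abs(Y)<o["width"]/2-1)
    q=np.stack([X,Y,Z],-1)[m]
    for lo in range(dz0,dz1,8):
        p=q[(q[:,2]>lo)&(q[:,2]<lo+8)]
        if len(p)>10: print(lo,len(p),p.min(0).round(1),p.max(0).round(1))
E
python3 - <<'E'
from held import *
held()
E
```

```text
Traceback (most recent call last):
  File "held.py", line 3, in held
    o=get_obs();e=o["eef_pos"];print(e.round(1),o["width"].round(1))
                                                ^^^^^^^^^^^^^^^^
AttributeError: 'float' object has no attribute 'round'
```

```bash
sed -i 's/o\["width"\].round(1)/round(o["width"],1)/' held.py; python3 - <<'E'
from held import *
held()
E
```

```text
[549.9 179.1 112.4] 38.4
18 241 [-21.8 -18.   18.6] [-9.2 18.2 26. ]
26 514 [-21.8 -18.   26. ] [-9.1 18.  34. ]
34 282 [-21.8 -18.1  34.3] [13.9 18.  42. ]
42 1680 [-21.7 -18.2  42. ] [18.3 18.2 50. ]
50 4960 [-20.5 -18.2  50. ] [15.9 18.2 57.4]
58 88 [-13.  -18.2  58. ] [14.4 18.2 65.9]
66 86 [-13.2 -18.2  66. ] [14.2 18.2 71.5]
```

Request:
carry_out --motion '[{"x": 3, "y": 4, "z": -15, "roll": 0, "claw": 30}, {"x": 0, "y": 0, "z": -30, "roll": 0, "claw": 30}, {"x": 0, "y": 0, "z": -30, "roll": 0, "claw": 30}, {"x": 0, "y": 0, "z": -20, "roll": 0, "claw": 30}, {"x": 0, "y": 0, "z": -10, "roll": 0, "claw": 30}, {"x": 0, "y": 0, "z": 0, "roll": 0, "claw": 30}, {"x": 0, "y": 0, "z": 0, "roll": 0, "claw": 30}, {"x": 0, "y": 0, "z": 0, "roll": 0, "claw": 30}]'

```text
clock: 17.25
eef_pos: [554.1, 186.2, 9.0]
tcp_rot: [0.197, 3.133, 0.002]
force: [0.2, 0.2, -0.2]
width: 38.3
grasp_force: 30.5
```

Request:
carry_out --motion '[{"x": -1, "y": -3.4, "z": -8, "roll": 0, "claw": 30}, {"x": 0, "y": 0, "z": -6, "roll": 0, "claw": 30}, {"x": 0, "y": 0, "z": -4, "roll": 0, "claw": 30}, {"x": 0, "y": 0, "z": -3, "roll": 0, "claw": 30}, {"x": 0, "y": 0, "z": -2, "roll": 0, "claw": 30}, {"x": 0, "y": 0, "z": 0, "roll": 0, "claw": 30}, {"x": 0, "y": 0, "z": 0, "roll": 0, "claw": 30}, {"x": 0, "y": 0, "z": 0, "roll": 0, "claw": 30}]'

```text
clock: 17.92
eef_pos: [551.4, 182.3, -13.7]
tcp_rot: [-0.196, -3.135, 0.002]
force: [-4.8, -3.3, 15.9]
width: 38.8
grasp_force: 31.8
```

Request:
carry_out --motion '[{"x": 0, "y": 0, "z": 1, "roll": 0, "claw": 54}, {"x": 0, "y": 0, "z": 0, "roll": 0, "claw": 54}, {"x": 0, "y": 0, "z": 0, "roll": 0, "claw": 54}, {"x": 0, "y": 0, "z": 8, "roll": 0, "claw": 54}, {"x": 0, "y": 0, "z": 30, "roll": 0, "claw": 54}, {"x": 0, "y": 0, "z": 40, "roll": 0, "claw": 54}, {"x": 0, "y": 0, "z": 40, "roll": 0, "claw": 54}, {"x": 0, "y": 0, "z": 10, "roll": 0, "claw": 54}]'

```text
clock: 18.58
eef_pos: [555.8, 184.6, 120.4]
tcp_rot: [0.195, 3.125, 0.007]
force: [1.4, 0.3, 1.1]
width: 53.8
grasp_force: 0.0
```

```bash
python3 - <<'E'
from chk import *
chk(551,183,20)
E
```

```text
[555.8 184.6 120.4]
1921 [549.9 182.8] [39.1 39.1] 35.3 ztop 40.2 case xy [ -1.  -35.2]
```

Request:
carry_out --motion '[{"x": -4, "y": -37, "z": 0, "roll": -0.02, "claw": 54}, {"x": -4, "y": -37, "z": 0, "roll": -0.02, "claw": 54}, {"x": -4, "y": -37, "z": 0, "roll": -0.02, "claw": 54}, {"x": -4, "y": -37, "z": 0, "roll": -0.02, "claw": 54}, {"x": -4, "y": -37, "z": 0, "roll": -0.02, "claw": 54}, {"x": -4, "y": -37, "z": 0, "roll": 0, "claw": 54}, {"x": -4, "y": -37, "z": 0, "roll": 0, "claw": 54}, {"x": -4, "y": -37, "z": 0, "roll": 0, "claw": 54}]'

```text
clock: 19.3
eef_pos: [518.5, -115.0, 112.8]
tcp_rot: [-0.352, -3.121, -0.0]
force: [1.2, -0.5, -0.4]
width: 54.1
grasp_force: 0.0
```

Request:
carry_out --motion '[{"x": -4, "y": -37, "z": 0, "roll": 0, "claw": 50}, {"x": -4, "y": -37, "z": 0, "roll": 0, "claw": 50}, {"x": -4, "y": -37, "z": 0, "roll": 0, "claw": 50}, {"x": -4, "y": -37, "z": 0, "roll": 0, "claw": 50}, {"x": 0, "y": 0, "z": 0, "roll": 0, "claw": 50}, {"x": 0, "y": 0, "z": 0, "roll": 0, "claw": 50}, {"x": 0, "y": 0, "z": 0, "roll": 0, "claw": 50}, {"x": 0, "y": 0, "z": 0, "roll": 0, "claw": 50}]'

```text
clock: 19.97
eef_pos: [503.8, -259.3, 112.9]
tcp_rot: [-0.348, -3.121, -0.002]
force: [0.1, 0.1, -0.3]
width: 50.0
grasp_force: 0.0
```

Request:
carry_out --motion '[{"x": 0.5, "y": -1, "z": -30, "roll": 0, "claw": 50}, {"x": 0, "y": 0, "z": -30, "roll": 0, "claw": 50}, {"x": 0, "y": 0, "z": -30, "roll": 0, "claw": 50}, {"x": 0, "y": 0, "z": -16, "roll": 0, "claw": 50}, {"x": 0, "y": 0, "z": 0, "roll": 0, "claw": 50}, {"x": 0, "y": 0, "z": 0, "roll": 0, "claw": 50}, {"x": 0, "y": 0, "z": 0, "roll": 0, "claw": 50}]'

```text
clock: 20.55
eef_pos: [505.6, -261.9, 8.7]
tcp_rot: [0.35, 3.12, -0.0]
force: [1.0, 0.4, -0.2]
width: 50.3
grasp_force: 0.0
```

Request:
carry_out --motion '[{"x": 0, "y": 0, "z": 0, "roll": 0, "claw": 22}, {"x": 0, "y": 0, "z": 0, "roll": 0, "claw": 22}, {"x": 0, "y": 0, "z": 0, "roll": 0, "claw": 22}, {"x": 0, "y": 0, "z": 0, "roll": 0, "claw": 22}, {"x": 0, "y": 0, "z": 0, "roll": 0, "claw": 22}]'

```text
clock: 20.97
eef_pos: [505.6, -262.7, 9.3]
tcp_rot: [0.352, 3.119, -0.001]
force: [-0.1, 2.0, 6.2]
width: 31.3
grasp_force: 29.7
```

Request:
carry_out --motion '[{"x": 0, "y": 0, "z": 10, "roll": 0, "claw": 22}, {"x": 0, "y": 0, "z": 25, "roll": 0, "claw": 22}, {"x": 0, "y": 0, "z": 40, "roll": 0, "claw": 22}, {"x": 0, "y": 0, "z": 30, "roll": 0, "claw": 22}, {"x": 2, "y": 15, "z": 0, "roll": 0, "claw": 22}, {"x": 3, "y": 30, "z": 0, "roll": 0, "claw": 22}, {"x": 4, "y": 40, "z": 0, "roll": 0.02, "claw": 22}, {"x": 4, "y": 40, "z": 0, "roll": 0.02, "claw": 22}]'

```text
clock: 21.63
eef_pos: [517.0, -137.3, 113.5]
tcp_rot: [0.293, 3.126, -0.001]
force: [0.6, 1.4, -0.7]
width: 30.9
grasp_force: 30.0
```

Request:
carry_out --motion '[{"x": 4, "y": 40, "z": 0, "roll": 0.02, "claw": 22}, {"x": 4, "y": 40, "z": 0, "roll": 0.02, "claw": 22}, {"x": 4, "y": 40, "z": 0, "roll": 0.015, "claw": 22}, {"x": 4, "y": 40, "z": 0, "roll": 0, "claw": 22}, {"x": 4, "y": 40, "z": 0, "roll": 0, "claw": 22}, {"x": 4, "y": 40, "z": 0, "roll": 0, "claw": 22}, {"x": 4, "y": 40, "z": 0, "roll": 0, "claw": 22}, {"x": 4, "y": 40, "z": 0, "roll": 0, "claw": 22}]'

```text
clock: 22.3
eef_pos: [549.1, 184.1, 113.3]
tcp_rot: [0.204, 3.134, -0.0]
force: [1.3, 0.9, -0.9]
width: 30.9
grasp_force: 30.0
```

Request:
carry_out --motion '[{"x": 4, "y": 35, "z": 0, "roll": 0, "claw": 22}, {"x": 3, "y": 25, "z": 0, "roll": 0, "claw": 22}, {"x": 2, "y": 10, "z": 0, "roll": 0, "claw": 22}, {"x": 0, "y": 0, "z": 0, "roll": 0, "claw": 22}, {"x": 0, "y": 0, "z": 0, "roll": 0, "claw": 22}, {"x": 0, "y": 0, "z": 0, "roll": 0, "claw": 22}, {"x": 0, "y": 0, "z": 0, "roll": 0, "claw": 22}]'

```text
clock: 22.88
eef_pos: [558.6, 249.4, 112.4]
tcp_rot: [0.21, 3.135, -0.003]
force: [0.1, -1.0, -1.0]
width: 31.0
grasp_force: 30.0
```

```bash
python3 - <<'E'
from held import *
held()
E
```

```text
[558.6 249.4 112.4] 31.0
26 26 [-25.8  -3.2  31.7] [-24.   10.4  34. ]
34 277 [-26.9 -10.8  34. ] [-23.1  14.4  42. ]
42 412 [-27.1 -14.5  42.1] [22.7 14.5 50. ]
50 2413 [-26.8 -14.5  50. ] [24.1 14.5 58. ]
58 5848 [-26.2 -14.4  58. ] [23.7 14.5 66. ]
66 85 [-12.7 -14.5  66. ] [13.9 14.5 71.5]
```

Request:
carry_out --motion '[{"x": 2.5, "y": 2, "z": -15, "roll": 0, "claw": 22}, {"x": 0, "y": 0, "z": -30, "roll": 0, "claw": 22}, {"x": 0, "y": 0, "z": -30, "roll": 0, "claw": 22}, {"x": 0, "y": 0, "z": -25, "roll": 0, "claw": 22}, {"x": 0, "y": 0, "z": -10, "roll": 0, "claw": 22}, {"x": 0, "y": 0, "z": 0, "roll": 0, "claw": 22}, {"x": 0, "y": 0, "z": 0, "roll": 0, "claw": 22}, {"x": 0, "y": 0, "z": 0, "roll": 0, "claw": 22}]'

```text
clock: 23.6
eef_pos: [562.2, 255.0, 4.3]
tcp_rot: [0.204, 3.132, 0.003]
force: [0.2, -0.1, -0.1]
width: 31.2
grasp_force: 29.9
```

Request:
carry_out --motion '[{"x": -1, "y": -2.8, "z": -8, "roll": 0, "claw": 22}, {"x": 0, "y": 0, "z": -6, "roll": 0, "claw": 22}, {"x": 0, "y": 0, "z": -4, "roll": 0, "claw": 22}, {"x": 0, "y": 0, "z": -3, "roll": 0, "claw": 22}, {"x": 0, "y": 0, "z": -1.5, "roll": 0, "claw": 22}, {"x": 0, "y": 0, "z": 0, "roll": 0, "claw": 22}, {"x": 0, "y": 0, "z": 0, "roll": 0, "claw": 22}, {"x": 0, "y": 0, "z": 0, "roll": 0, "claw": 22}]'

```text
clock: 24.27
eef_pos: [559.4, 251.6, -18.7]
tcp_rot: [-0.204, -3.135, 0.002]
force: [-3.1, -1.8, 9.1]
width: 31.1
grasp_force: 30.9
```

Request:
carry_out --motion '[{"x": 0, "y": 0, "z": 1, "roll": 0, "claw": 50}, {"x": 0, "y": 0, "z": 0, "roll": 0, "claw": 50}, {"x": 0, "y": 0, "z": 0, "roll": 0, "claw": 50}, {"x": 0, "y": 0, "z": 8, "roll": 0, "claw": 50}, {"x": 0, "y": 0, "z": 30, "roll": 0, "claw": 50}, {"x": 0, "y": 0, "z": 40, "roll": 0, "claw": 50}, {"x": 0, "y": 0, "z": 40, "roll": 0, "claw": 50}, {"x": 0, "y": 0, "z": 15, "roll": 0, "claw": 50}]'

```text
clock: 24.93
eef_pos: [562.7, 253.8, 120.4]
tcp_rot: [0.203, 3.127, 0.008]
force: [1.4, 0.6, 0.5]
width: 49.9
grasp_force: 0.0
```

```bash
python3 - <<'E'
from chk import *
chk(560,252,20)
E
```

```text
[562.7 253.8 120.4]
2377 [558.3 252.3] [32.6 48.2] 82.2 ztop 46.2 case xy [-1.8 34.8]
```

Request:
carry_out --motion '[{"x": -4.5, "y": -39, "z": 0, "roll": -0.025, "claw": 52}, {"x": -4.5, "y": -39, "z": 0, "roll": -0.025, "claw": 52}, {"x": -4.5, "y": -39, "z": 0, "roll": -0.025, "claw": 52}, {"x": -4.5, "y": -39, "z": 0, "roll": -0.025, "claw": 52}, {"x": -4.5, "y": -39, "z": 0, "roll": -0.025, "claw": 52}, {"x": -4.5, "y": -39, "z": 0, "roll": 0, "claw": 52}, {"x": -4.5, "y": -39, "z": 0, "roll": 0, "claw": 52}, {"x": -4.5, "y": -39, "z": 0, "roll": 0, "claw": 52}]'

```text
clock: 25.65
eef_pos: [523.0, -61.9, 114.2]
tcp_rot: [0.399, 3.116, 0.0]
force: [-0.1, 0.1, 0.4]
width: 52.3
grasp_force: 0.0
```

Request:
carry_out --motion '[{"x": -4.5, "y": -39, "z": 0, "roll": 0, "claw": 52}, {"x": -4.5, "y": -39, "z": 0, "roll": 0, "claw": 52}, {"x": -4.5, "y": -39, "z": 0, "roll": 0, "claw": 52}, {"x": -4.5, "y": -39, "z": 0, "roll": 0, "claw": 52}, {"x": -4.5, "y": -39, "z": 0, "roll": 0, "claw": 52}, {"x": -4.5, "y": -39, "z": 0, "roll": 0, "claw": 52}, {"x": -4.5, "y": -35, "z": 0, "roll": 0, "claw": 52}, {"x": 0, "y": 0, "z": 0, "roll": 0, "claw": 52}]'

```text
clock: 26.32
eef_pos: [488.5, -339.2, 114.1]
tcp_rot: [-0.417, -3.113, 0.01]
force: [-0.5, -1.7, 0.2]
width: 52.2
grasp_force: 0.0
```

Request:
carry_out --motion '[{"x": 0, "y": 0, "z": 0, "roll": 0, "claw": 52}, {"x": 0, "y": 0, "z": 0, "roll": 0, "claw": 52}, {"x": 0, "y": 0, "z": 0, "roll": 0, "claw": 52}]'

```text
clock: 26.57
eef_pos: [492.7, -327.2, 113.8]
tcp_rot: [-0.395, -3.116, -0.002]
force: [-0.0, 0.0, 0.7]
width: 52.0
grasp_force: 0.0
```

Request:
carry_out --motion '[{"x": -2, "y": -1, "z": -30, "roll": 0, "claw": 52}, {"x": 0, "y": 0, "z": -30, "roll": 0, "claw": 52}, {"x": 0, "y": 0, "z": -30, "roll": 0, "claw": 52}, {"x": 0, "y": 0, "z": -12, "roll": 0, "claw": 52}, {"x": 0, "y": 0, "z": 0, "roll": 0, "claw": 52}, {"x": 0, "y": 0, "z": 0, "roll": 0, "claw": 52}, {"x": 0, "y": 0, "z": 0, "roll": 0, "claw": 52}]'

```text
clock: 27.15
eef_pos: [491.9, -330.5, 13.8]
tcp_rot: [0.397, 3.113, -0.002]
force: [-0.2, -0.6, 0.4]
width: 51.9
grasp_force: 0.0
```

Request:
carry_out --motion '[{"x": 0, "y": 0, "z": 0, "roll": 0, "claw": 25}, {"x": 0, "y": 0, "z": 0, "roll": 0, "claw": 25}, {"x": 0, "y": 0, "z": 0, "roll": 0, "claw": 25}, {"x": 0, "y": 0, "z": 0, "roll": 0, "claw": 25}, {"x": 0, "y": 0, "z": 0, "roll": 0, "claw": 25}]'

```text
clock: 27.57
eef_pos: [491.7, -331.1, 14.0]
tcp_rot: [0.399, 3.113, -0.002]
force: [0.2, -0.3, 6.3]
width: 33.5
grasp_force: 31.8
```

Request:
carry_out --motion '[{"x": 0, "y": 0, "z": 10, "roll": 0, "claw": 25}, {"x": 0, "y": 0, "z": 25, "roll": 0, "claw": 25}, {"x": 0, "y": 0, "z": 35, "roll": 0, "claw": 25}, {"x": 0, "y": 0, "z": 30, "roll": 0, "claw": 25}, {"x": 2, "y": 15, "z": 0, "roll": 0, "claw": 25}, {"x": 3, "y": 30, "z": 0, "roll": 0, "claw": 25}, {"x": 5, "y": 40, "z": 0, "roll": 0, "claw": 25}, {"x": 5, "y": 40, "z": 0, "roll": 0, "claw": 25}]'

```text
clock: 28.23
eef_pos: [504.7, -205.0, 112.9]
tcp_rot: [0.404, 3.115, -0.001]
force: [0.7, 0.8, -0.7]
width: 33.6
grasp_force: 31.0
```

Request:
carry_out --motion '[{"x": 5, "y": 40, "z": 0, "roll": 0.025, "claw": 25}, {"x": 5, "y": 40, "z": 0, "roll": 0.025, "claw": 25}, {"x": 5, "y": 40, "z": 0, "roll": 0.025, "claw": 25}, {"x": 5, "y": 40, "z": 0, "roll": 0.025, "claw": 25}, {"x": 5, "y": 40, "z": 0, "roll": 0.025, "claw": 25}, {"x": 5, "y": 40, "z": 0, "roll": 0, "claw": 25}, {"x": 5, "y": 40, "z": 0, "roll": 0, "claw": 25}, {"x": 5, "y": 40, "z": 0, "roll": 0, "claw": 25}]'

```text
clock: 28.9
eef_pos: [545.0, 116.4, 112.8]
tcp_rot: [0.204, 3.134, -0.0]
force: [1.1, 0.1, -0.8]
width: 33.8
grasp_force: 31.0
```

Request:
carry_out --motion '[{"x": 5, "y": 40, "z": 0, "roll": 0, "claw": 25}, {"x": 5, "y": 40, "z": 0, "roll": 0, "claw": 25}, {"x": 5, "y": 40, "z": 0, "roll": 0, "claw": 25}, {"x": 5, "y": 35, "z": 0, "roll": 0, "claw": 25}, {"x": 3, "y": 30, "z": 0, "roll": 0, "claw": 25}, {"x": 2, "y": 15, "z": 0, "roll": 0, "claw": 25}, {"x": 0, "y": 5, "z": 0, "roll": 0, "claw": 25}, {"x": 0, "y": 0, "z": 0, "roll": 0, "claw": 25}]'

```text
clock: 29.57
eef_pos: [569.8, 320.0, 111.9]
tcp_rot: [-0.202, -3.135, 0.001]
force: [0.6, -0.3, -0.8]
width: 33.6
grasp_force: 31.0
```

Request:
carry_out --motion '[{"x": 0, "y": 0, "z": 0, "roll": 0, "claw": 25}, {"x": 0, "y": 0, "z": 0, "roll": 0, "claw": 25}, {"x": 0, "y": 0, "z": 0, "roll": 0, "claw": 25}]'

```text
clock: 29.82
eef_pos: [570.8, 316.9, 112.0]
tcp_rot: [0.209, 3.134, -0.002]
force: [-0.3, 0.1, 0.0]
width: 33.6
grasp_force: 31.0
```

```bash
python3 - <<'E'
from held import *
held()
E
```

```text
[570.8 316.9 112. ] 33.6
18 227 [-21.3 -13.9  19.4] [-17.2  15.7  26. ]
26 344 [-21.3 -14.   26. ] [-17.2  15.7  34. ]
34 346 [-21.4 -14.   34. ] [-17.2  15.7  42. ]
42 252 [-21.8 -14.   42. ] [-17.7  15.7  49.6]
50 1359 [-24.2 -15.7  51.4] [21.9 15.8 58. ]
58 6810 [-23.9 -15.8  58. ] [21.1 15.8 66. ]
66 83 [-12.6 -15.8  66.1] [14.2 15.8 71.2]
```

Request:
carry_out --motion '[{"x": -1, "y": 3, "z": -15, "roll": 0, "claw": 25}, {"x": 0, "y": 0, "z": -30, "roll": 0, "claw": 25}, {"x": 0, "y": 0, "z": -30, "roll": 0, "claw": 25}, {"x": 0, "y": 0, "z": -20, "roll": 0, "claw": 25}, {"x": 0, "y": 0, "z": -10, "roll": 0, "claw": 25}, {"x": 0, "y": 0, "z": 0, "roll": 0, "claw": 25}, {"x": 0, "y": 0, "z": 0, "roll": 0, "claw": 25}, {"x": 0, "y": 0, "z": 0, "roll": 0, "claw": 25}]'

```text
clock: 30.53
eef_pos: [570.5, 323.4, 8.8]
tcp_rot: [0.204, 3.132, 0.003]
force: [0.2, -0.7, -0.3]
width: 33.2
grasp_force: 31.0
```

Request:
carry_out --motion '[{"x": 0.5, "y": -1.5, "z": -8, "roll": 0, "claw": 25}, {"x": 0, "y": 0, "z": -6, "roll": 0, "claw": 25}, {"x": 0, "y": 0, "z": -4, "roll": 0, "claw": 25}, {"x": 0, "y": 0, "z": -3, "roll": 0, "claw": 25}, {"x": 0, "y": 0, "z": -1.5, "roll": 0, "claw": 25}, {"x": 0, "y": 0, "z": 0, "roll": 0, "claw": 25}, {"x": 0, "y": 0, "z": 0, "roll": 0, "claw": 25}, {"x": 0, "y": 0, "z": 0, "roll": 0, "claw": 25}]'

```text
clock: 31.2
eef_pos: [569.4, 321.0, -14.0]
tcp_rot: [-0.204, -3.134, 0.002]
force: [-3.3, -2.4, 11.8]
width: 33.7
grasp_force: 32.3
```

Request:
carry_out --motion '[{"x": 0, "y": 0, "z": 1, "roll": 0, "claw": 50}, {"x": 0, "y": 0, "z": 0, "roll": 0, "claw": 50}, {"x": 0, "y": 0, "z": 0, "roll": 0, "claw": 50}, {"x": 0, "y": 0, "z": 8, "roll": 0, "claw": 50}, {"x": 0, "y": 0, "z": 30, "roll": 0, "claw": 50}, {"x": 0, "y": 0, "z": 40, "roll": 0, "claw": 50}, {"x": 0, "y": 0, "z": 40, "roll": 0, "claw": 50}, {"x": 0, "y": 0, "z": 20, "roll": 0, "claw": 50}]'

```text
clock: 31.87
eef_pos: [571.9, 323.1, 129.2]
tcp_rot: [0.203, 3.129, 0.007]
force: [1.3, 0.4, 0.2]
width: 50.0
grasp_force: 0.0
```

```bash
python3 - <<'E'
from chk import *
chk(569,321,20)
E
```

```text
[571.9 323.1 129.2]
2170 [568.3 321.4] [34.7 42.3] 82.5 ztop 46.7 case xy [ -0.8 104.7]
```

Request:
carry_out --motion '[{"x": -5, "y": -10, "z": 40, "roll": -0.12, "claw": 50}, {"x": -5, "y": -15, "z": 40, "roll": -0.12, "claw": 50}, {"x": 0, "y": -15, "z": 30, "roll": -0.12, "claw": 50}, {"x": 0, "y": -15, "z": 0, "roll": -0.12, "claw": 50}, {"x": 10, "y": -15, "z": 0, "roll": -0.12, "claw": 50}, {"x": 15, "y": -15, "z": 0, "roll": -0.12, "claw": 50}, {"x": 15, "y": -15, "z": 0, "roll": -0.12, "claw": 50}, {"x": 15, "y": -15, "z": 0, "roll": -0.12, "claw": 50}]'

```text
clock: 32.58
eef_pos: [615.1, 206.1, 232.4]
tcp_rot: [1.636, 2.682, 0.0]
force: [-0.8, -0.2, -0.2]
width: 49.8
grasp_force: 0.0
```

Request:
carry_out --motion '[{"x": 20, "y": -6, "z": 0, "roll": -0.12, "claw": 50}, {"x": 20, "y": 0, "z": 0, "roll": -0.12, "claw": 50}, {"x": 20, "y": 0, "z": 0, "roll": -0.12, "claw": 50}, {"x": 0, "y": 0, "z": 0, "roll": -0.12, "claw": 50}, {"x": 0, "y": 0, "z": 0, "roll": -0.12, "claw": 50}, {"x": 0, "y": 0, "z": 0, "roll": 0, "claw": 50}, {"x": 0, "y": 0, "z": 0, "roll": 0, "claw": 50}, {"x": 0, "y": 0, "z": 0, "roll": 0, "claw": 50}]'

```text
clock: 33.25
eef_pos: [674.5, 201.0, 232.2]
tcp_rot: [-2.346, -2.089, 0.0]
force: [0.3, -0.3, 0.1]
width: 50.0
grasp_force: 0.0
```

```bash
python3 - <<'E'
from h import *
o=get_obs();print(o["eef_pos"].round(1),o["tcp_rot"])
im,P,T=snap("wrist"); np.savez("w7",im=im,P=P)
X,Y,Z=P[...,0],P[...,1],P[...,2]
q=P[(Z>150)&(Z<200)&(im.min(-1)>140)&(X>640)&(X<760)&(Y>140)&(Y<270)]
print(len(q),q.min(0).round(),q.max(0).round(),np.median(q,0).round(1))
cv2.imwrite("pics/w7.png",cv2.resize(im[:,:,::-1],(800,600)))
E
```

```text
[674.5 201.  232.2] [-2.34635285e+00 -2.08889200e+00  1.31871535e-04]
1750 [659. 157. 150.] [689. 248. 181.] [678.6 205.6 178.4]
```

View pics/w7.png

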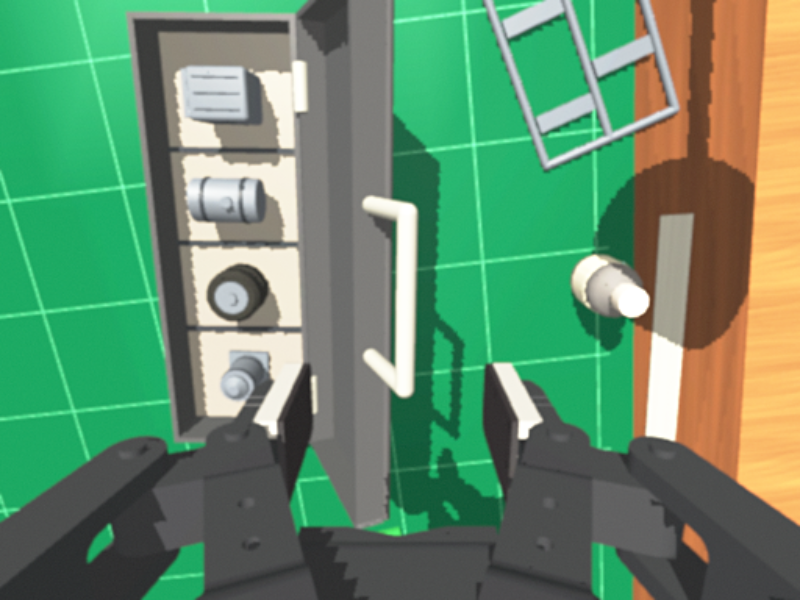

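The view shows cab, tank, tyres and cleaner upright in their compartments at (215,93), (226,200), (237,293) and (244,373). The handle bar runs from (408,210) to (402,392). I'll take the bar and reverse the arc.

Request:
carry_out --motion '[{"x": 2.5, "y": 1, "z": -20, "roll": 0, "claw": 32}, {"x": 0, "y": 0, "z": -30, "roll": 0, "claw": 32}, {"x": 0, "y": 0, "z": -30, "roll": 0, "claw": 32}, {"x": 0, "y": 0, "z": -20, "roll": 0, "claw": 32}, {"x": 0, "y": 0, "z": -5, "roll": 0, "claw": 32}, {"x": 0, "y": 0, "z": 0, "roll": 0, "claw": 32}, {"x": 0, "y": 0, "z": 0, "roll": 0, "claw": 32}]'

```text
clock: 33.88
eef_pos: [678.1, 202.1, 128.5]
tcp_rot: [2.348, 2.086, 0.003]
force: [-0.9, 0.5, 1.1]
width: 31.7
grasp_force: 0.0
```

Request:
carry_out --motion '[{"x": 0, "y": 0, "z": 0, "roll": 0, "claw": 0}, {"x": 0, "y": 0, "z": 0, "roll": 0, "claw": 0}, {"x": 0, "y": 0, "z": 0, "roll": 0, "claw": 0}, {"x": 0, "y": 0, "z": 0, "roll": 0, "claw": 0}, {"x": 0, "y": 0, "z": 0, "roll": 0, "claw": 0}]' --newtons 40

```text
clock: 34.3
eef_pos: [679.2, 202.2, 129.3]
tcp_rot: [2.348, 2.084, 0.007]
force: [1.5, -0.0, 5.5]
width: 7.2
grasp_force: 39.3
```

Request:
carry_out --motion '[{"x": -11.2, "y": 1.4, "z": 4.9, "roll": 0, "claw": 0}, {"x": -11.5, "y": 1.5, "z": 4.0, "roll": 0, "claw": 0}, {"x": -11.8, "y": 1.5, "z": 3.0, "roll": 0, "claw": 0}, {"x": -12.0, "y": 1.5, "z": 2.1, "roll": 0, "claw": 0}, {"x": -12.1, "y": 1.5, "z": 1.1, "roll": 0, "claw": 0}, {"x": -12.2, "y": 1.5, "z": 0.1, "roll": 0, "claw": 0}, {"x": -12.1, "y": 1.5, "z": -0.9, "roll": 0, "claw": 0}, {"x": -12.0, "y": 1.5, "z": -1.8, "roll": 0, "claw": 0}]'

```text
clock: 34.97
eef_pos: [585.7, 214.3, 144.0]
tcp_rot: [2.347, 2.082, 0.014]
force: [-0.0, -1.4, 14.9]
width: 7.4
grasp_force: 42.5
```

Request:
carry_out --motion '[{"x": -11.8, "y": 1.5, "z": -2.8, "roll": 0, "claw": 0}, {"x": -11.6, "y": 1.5, "z": -3.8, "roll": 0, "claw": 0}, {"x": -11.2, "y": 1.4, "z": -4.7, "roll": 0, "claw": 0}, {"x": -10.8, "y": 1.4, "z": -5.6, "roll": 0, "claw": 0}, {"x": -10.4, "y": 1.3, "z": -6.4, "roll": 0, "claw": 0}, {"x": -9.8, "y": 1.2, "z": -7.2, "roll": 0, "claw": 0}, {"x": -9.2, "y": 1.2, "z": -8.0, "roll": 0, "claw": 0}, {"x": -8.5, "y": 1.1, "z": -8.7, "roll": 0, "claw": 0}]'

```text
clock: 35.63
eef_pos: [496.1, 225.7, 93.6]
tcp_rot: [-2.346, -2.085, 0.003]
force: [-6.3, 1.4, 7.5]
width: 7.3
grasp_force: 44.7
```

Request:
carry_out --motion '[{"x": -7.8, "y": 1.0, "z": -9.4, "roll": 0, "claw": 0}, {"x": -7.0, "y": 0.9, "z": -10.0, "roll": 0, "claw": 0}, {"x": -6.2, "y": 0.8, "z": -10.5, "roll": 0, "claw": 0}, {"x": -5.4, "y": 0.7, "z": -11.0, "roll": 0, "claw": 0}, {"x": -4.5, "y": 0.6, "z": -11.4, "roll": 0, "claw": 0}, {"x": -3.6, "y": 0.5, "z": -11.7, "roll": 0, "claw": 0}, {"x": -2.7, "y": 0.3, "z": -12.0, "roll": 0, "claw": 0}, {"x": -1.7, "y": 0.2, "z": -12.1, "roll": 0, "claw": 0}]'

```text
clock: 36.3
eef_pos: [456.6, 230.7, 3.6]
tcp_rot: [-2.345, -2.085, 0.005]
force: [-3.5, 2.3, 2.0]
width: 7.4
grasp_force: 46.7
```

Request:
carry_out --motion '[{"x": 0, "y": 0, "z": -3, "roll": 0, "claw": 0}, {"x": 0, "y": 0, "z": -2, "roll": 0, "claw": 0}, {"x": 0, "y": 0, "z": 0, "roll": 0, "claw": 0}]'

```text
clock: 36.55
eef_pos: [456.1, 230.7, -1.8]
tcp_rot: [-2.345, -2.085, 0.007]
force: [-5.6, 4.0, -0.1]
width: 7.3
grasp_force: 46.5
```

Still moving freely; I'll press gently until the reaction rises.

Request:
carry_out --motion '[{"x": 0, "y": 0, "z": -2, "roll": 0, "claw": 0}, {"x": 0, "y": 0, "z": -2, "roll": 0, "claw": 0}, {"x": 0, "y": 0, "z": 0, "roll": 0, "claw": 0}, {"x": 0, "y": 0, "z": 0, "roll": 0, "claw": 0}]'

```text
clock: 36.88
eef_pos: [455.9, 230.8, -3.8]
tcp_rot: [-2.345, -2.084, 0.008]
force: [-9.7, 2.0, 15.3]
width: 6.9
grasp_force: 48.4
```

Request:
carry_out --motion '[{"x": 0, "y": 0, "z": -1, "roll": 0, "claw": 0}, {"x": 0, "y": 0, "z": 0, "roll": 0, "claw": 30}, {"x": 0, "y": 0, "z": 0, "roll": 0, "claw": 30}, {"x": 0, "y": 0, "z": 0, "roll": 0, "claw": 30}, {"x": 0, "y": 0, "z": 0, "roll": 0, "claw": 30}, {"x": 0, "y": 0, "z": 20, "roll": 0, "claw": 40}, {"x": 0, "y": 0, "z": 40, "roll": 0, "claw": 40}, {"x": 0, "y": 0, "z": 40, "roll": 0, "claw": 40}]'

```text
clock: 37.55
eef_pos: [458.7, 228.0, 93.9]
tcp_rot: [-2.349, -2.085, 0.007]
force: [0.9, 0.4, -0.3]
width: 39.8
grasp_force: 0.0
```

Request:
carry_out --motion '[{"x": 4, "y": -10, "z": 40, "roll": 0, "claw": 40}, {"x": 4, "y": -20, "z": 40, "roll": 0, "claw": 40}, {"x": 4, "y": -20, "z": 30, "roll": 0, "claw": 40}, {"x": 4, "y": -20, "z": 20, "roll": 0, "claw": 40}, {"x": 10, "y": -10, "z": 10, "roll": 0, "claw": 40}, {"x": 10, "y": 0, "z": 10, "roll": 0, "claw": 40}, {"x": 0, "y": 0, "z": 0, "roll": 0, "claw": 40}, {"x": 0, "y": 0, "z": 0, "roll": 0, "claw": 40}]'

```text
clock: 38.22
eef_pos: [495.9, 150.7, 241.3]
tcp_rot: [-2.35, -2.085, 0.0]
force: [-0.1, 0.9, -0.8]
width: 40.5
grasp_force: 0.0
```

```bash
python3 - <<'E'
from h import *
o=get_obs();print(o["eef_pos"].round(1))
im,P,T=snap("wrist"); X,Y,Z=P[...,0],P[...,1],P[...,2]
q=P[(Z>50)&(Z<90)&(Y>20)&(Y<400)&(X>492)&(X<640)&(im.max(-1)<150)]
for _ in range(4):
    c=q.mean(0);A=np.c_[q[:,:2]-c[:2],np.ones(len(q))];w=np.linalg.lstsq(A,q[:,2],rcond=None)[0];q=q[abs(A@w-q[:,2])<2.5]
print("plane",w.round(3),len(q))
q=P[(Z>35)&(Z<90)&(X<472)&(X>440)&(Y>185)&(Y<275)]; print("bar top",len(q),np.percentile(q[:,2],[50,90]).round(1))
cv2.imwrite("pics/w8.png",im[:,:,::-1])
E
```

```text
[495.9 150.7 241.3]
plane [ 0.    -0.    62.285] 11662
bar top 894 [52.8 54.2]
```

View pics/w8.png

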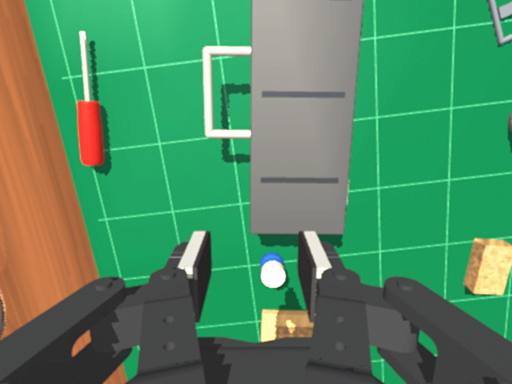

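The lid is flat (slope 0.000, top z≈62–63) and the bar top is at about 54, so it is fully shut. The gripper is clear of the case.

```bash
python3 -c "
from station import *
print(finish_job())"
```

```text
the job is handed in; nothing more can be done
None
```

The job is handed in: all four parts stand upright in the case in reversed order, each within about 2 mm of the middle of its compartment; the lid is fully shut and the gripper has let go and is clear (about 38 s of the 144 s used).

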